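# Pack the brittle resin column from under the magnifier

## Robot

A 7-joint arm with a two-finger parallel gripper is mounted at the origin on the work surface. World frame = base frame: x ahead of the robot, y to its left, z up, the work surface at z = 0. Lengths are in m, angles in rad, forces in N, time in s.
With the tool pointing down it reaches from about 0.425 to 0.95 m from the base axis. Payload 16.7 kg.
Tool frame: the origin (TCP) lies on the centre line of the jaws, within the pads' length; the fingertips stand 19 mm ahead of it and the grasp point (between the pads) is the TCP (tips_ahead is the distance from the TCP to the fingertips, in m); x points along the fingers, y is the direction in which the jaws open and shut, and the axes are right-handed (so a half turn about x gives the same grasp; the last joint's range is limited). The gripper opens to 94 mm and grips with 3 to 60 N. Pads are 16 mm wide; open, the fingers measure 119 mm over their backs; the gripper's body (75 mm by 177 mm) begins 78 mm behind the grasp point.
Start: joints at [0.963, 0.426, 0.074, 1.606, -0.034, 1.111, -0.067], TCP at [0.299, -0.605, 0.224] pointing down, gripper open.
Joint ranges: [-2.85, 2.85], [-0.5, 2.14], [-1.23, 1.37], [0.21, 2.46], [-1.02, 4.16], [0.16, 2.05], [-2.73, 2.73]. Speed limits (rad/s): [1.89, 1.89, 2.39, 2.39, 3.01, 3.01, 3.01].

## Interface

Orientations are given as a unit quaternion [x, y, z, w].
In Python, from bench import observe, camera, finish_job, tips_ahead gives the robot as it stands.
- The arm moves only by the tool servo_tool, never from a script. Its argument "steps" is text: rows parted by semicolons, each of 7 numbers parted by spaces: the shift along the tool's x, y, z in mm, then the turn, a rotation vector about the tool's x, y, z in rad, then the opening, from 0 (shut) to 1 (fully open). A call has 1 to 20 rows; each row is the pose to reach, as a shift and turn from the pose measured when the call began, along the tool's axes at that moment; what a row does not reach only later rows make up. A row lasts 1/8 s, in which the tool goes at most 62.5 mm and 10.7 degrees, less where a joint would pass 70% of its speed; a pose out of reach is approached as far as the arm can. A call with a gripper value outside its range is refused whole. The fingers move at their own pace and stop on an object; "grip_force" is the grip in N (left out, the last holds). Time passes only in rows, so rows that repeat a pose let the fingers close. It gives the time, the measured TCP pose, the force and the opening at its end, in the units of the state.
- observe(): the state, without advancing time (a new reading comes with each control period).
- camera(name): name is "scene" or "top" or "wrist"; returns a dict with "frame" (480x640x3 uint8, red, green, blue), "fx", "fy", "cx", "cy" (pixels), "position" and "rotation" of the camera in the world. Camera axes: x right, y down, z forward; pixel columns grow to the right and rows downward; lengths in m; the calibration is good to about 2 mm. A picture is of the moment at which its call begins. There is no depth.
- finish_job(): hands the job in, once; it reports no verdict.
The state is a dict: "clock": time; "joints": joint angles; "qd": joint speeds; "joint_torque": joint torques, N m; "position": TCP position; "orientation": TCP orientation; "contact_force": force on the tool from outside, world axes, zero at the start; "moment": the same for the moment, N m; "grip_width": finger opening in m.
Only numpy, scipy, OpenCV 4.12 (cv2) and the standard library are available. Lean on these libraries where they do the work, as an engineer would, in place of code of your own. Each camera call takes 0.05 s, during which the arm holds its last target.

## Task

Take the black resin ruined column out from under the magnifier's lens, keeping it upright and squeezing it with no more than 45 N because the resin cracks, and set it down softly, standing, in the empty compartment of the clear tray. Let go of it, then slide the loaded tray slowly sideways across the platform until its long side rests against the side of the aluminium cases, without ramming them. Do not touch the magnifier, keep the shrub standing in its compartment, and leave the pawn where it is.

Things in the scene. Friction and masses are not known exactly. Their poses are not given: they have to be found in the camera images.
- column: Black resin ruined column, upright, about 130 mm tall, 0.15 to 0.31 kg. Round foot 64 mm wide, narrowing to a round fluted shaft 40 mm wide from 28 to 112 mm up (grip it 60 to 85 mm up); jagged top. Yaw does not matter. Brittle: breaks if the fingers squeeze (each pad) with over 45 N or it meets the tray with over 30 N; a 25 N grip carries it. Origin: centre of the underside, z up.
- magnifier: Desk magnifier, screwed down. Origin: centre of the underside of its round base (116 mm wide, 20 mm high), z up; its -x points roughly to the robot. A 20 mm post rises from the origin to 243 mm, with a turning knob (42 mm wide, not used) on its +y side, 222 mm up, and carries the lens over x = -0.10. The column stands under the lens at about x = -0.13, y = 0 in this frame.
- lens (a point): Centre of the round lens: 115 mm wide with rim, level, underside 203 mm and top 215 mm above the platform; axes as the magnifier's. It overhangs the column's axis by 17 to 38 mm on the -x side: a gripper pointing straight down cannot get in; one leaning back about 45 degrees towards the magnifier's -x can.
- tray: Loose clear acrylic tray, 200 mm along its x, 150 mm along its y, 35 mm high, walls and floor 5 mm, about 0.5 kg; slides. A full-height divider at x = 0 makes two compartments, each 92 by 140 mm inside: the one at -x (nearer the robot) is empty, the one at +x holds the shrub. Origin: centre of the underside, z up; its +y side faces the cases.
- tray_free (a point): Centre of the inner floor of the tray's empty compartment, 5 mm above the tray's underside; axes as the tray's.
- tray_edge (a point): Middle of the outer face of the tray's long +y side (the side that comes to rest against the cases), 17.5 mm above its underside; axes as the tray's.
- case: Two stacked aluminium storage cases, one block 300 mm along its own x, 220 mm along y, 226 mm high, which does not move. Origin: centre of the underside, z up. Its flat side towards the tray is the face at y = -0.11 m in this frame; the tray starts 50 to 90 mm from it, up to 0.08 rad askew.
- shrub: Green plastic shrub cluster on a 68 mm disc, 58 mm tall, 0.06 kg, standing loose in the tray's far (+x) compartment. Origin: centre of the underside. Bystander, rides with the tray.
- pawn: Maple chess pawn, 98 mm tall, foot 48 mm across, standing loose on the platform. Origin: centre of the underside. Bystander.
There are look-alikes about, which are no part of the job. Leave any blue, orange or purple look-alike of the column alone.

How it is judged:
By the outcome, as a careful person would: the job done as asked, in the order asked, and still so for the second after the job is handed in, with the robot touching nothing.
It also fails if it takes over 69 s, if anything falls off the work surface, if the arm or the gripper's body presses on something with over 40 N, if the wrist force passes 120 N, or if a joint passes its speed limit or range.

## Working session

There is one attempt and no reset: what is moved stays moved. The work goes in short steps, Python scripts to look and compute and a tool call to move; the robot and the scene stay as the last step left them, time stands still between calls to the robot, and variables do not carry over. Pictures are saved under pics/ and viewed, and the job is handed in when it is done.

Besides the shell and the picture viewer there is one more tool, called after ">>>" as name(argument=value, ...) on one line, values as JSON. servo_tool: Moves the arm, as the interface text tells. Its arguments: {"type":"object","properties":{"steps":{"type":"string"},"grip_force":{"type":"number"}},"required":["steps"]}

```bash
ls; mkdir -p pics; python3 - <<'E'
from bench import *
import cv2,json,pickle
print(observe()); print(tips_ahead)
for n in ["scene","top","wrist"]:
    c=camera(n); cv2.imwrite(f"pics/{n}0.png",c["frame"][:,:,::-1]); pickle.dump(c,open(f"{n}0.pkl","wb"))
    print(n,{k:v for k,v in c.items() if k!="frame"})
E
```

```text
pics
{'clock': 0.0, 'joints': array([ 0.96249413,  0.42668714,  0.07389578,  1.6066059 , -0.03409952,
        1.11081216, -0.06711061]), 'qd': array([-0.00117775,  0.00016146, -0.00158214,  0.00096274,  0.00037897,
        0.00031499,  0.00019188]), 'joint_torque': array([ 1.86529760e-04, -9.35823154e+01,  3.66672747e+00, -4.54185677e+01,
       -4.89959365e-02,  2.00576044e-02,  1.84059772e-04]), 'position': array([ 0.29870375, -0.60484649,  0.22380737]), 'orientation': array([-0.6884516 , -0.16118426,  0.68872653, -0.16034277]), 'contact_force': array([-0.00567608, -0.16834059,  0.26501905]), 'moment': array([-0.03888462,  0.00104593,  0.03097016]), 'grip_width': 0.09433422774083801}
0.019
scene {'fx': 488.16482266511844, 'fy': 488.16482266511844, 'cx': 316.4228632674306, 'cy': 238.81597733292918, 'position': array([1.18683145, 0.4911769 , 0.96068936]), 'rotation': array([ 0.46118389,  0.8090637 , -0.31860357, -0.17668367])}
top {'fx': 530.4094412847221, 'fy': 530.4094412847221, 'cx': 311.5271110691989, 'cy': 245.9395589828834, 'position': array([0.39487448, 0.06414637, 1.39378413]), 'rotation': array([-0.6964199 ,  0.71590639, -0.03060737,  0.03924987])}
wrist {'fx': 374.4456567059708, 'fy': 374.4456567059708, 'cx': 322.48382123575095, 'cy': 237.59776833605667, 'position': array([ 0.3737536 , -0.56758635,  0.38376642]), 'rotation': array([ 0.8405316 , -0.5218512 , -0.07735348,  0.12326557])}
```

View pics/scene0.png

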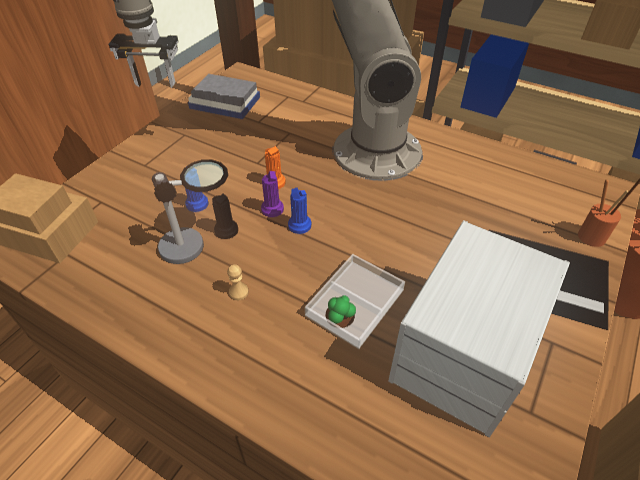

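View pics/top0.png

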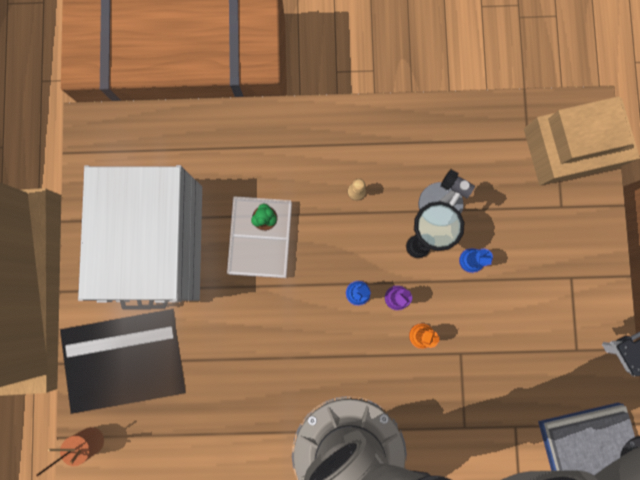

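View pics/wrist0.png

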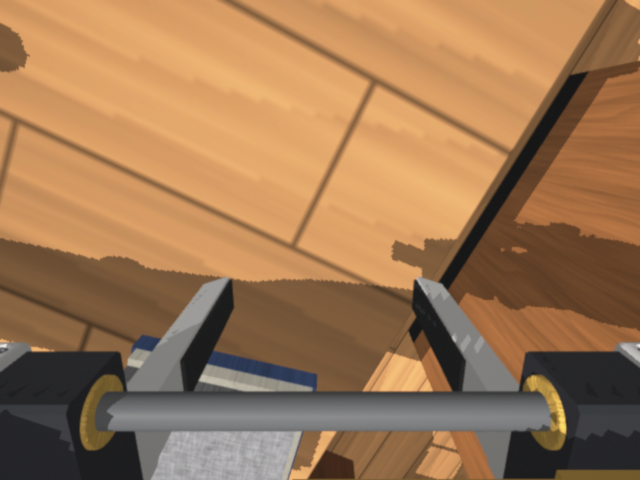

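The scene view shows the black column at about (226,217) under the lens, with blue, purple and orange look-alikes around it. The tray is at (355,300) and the cases at (485,325). I'll enlarge both views to get exact pixels.

```bash
python3 - <<'E'
import cv2
t=cv2.imread("pics/top0.png"); s=cv2.imread("pics/scene0.png")
def crop(im,x,y,w,h,k,n):
    c=cv2.resize(im[y:y+h,x:x+w],None,fx=k,fy=k,interpolation=cv2.INTER_CUBIC)
    for i in range(0,w,20):
        cv2.putText(c,str(x+i),(i*k,8),0,0.3,(0,0,255),1); cv2.line(c,(i*k,10),(i*k,16),(0,0,255),1)
    for j in range(0,h,20):
        cv2.putText(c,str(y+j),(0,j*k+4),0,0.3,(0,0,255),1)
    cv2.imwrite("pics/"+n,c)
crop(t,340,160,160,140,5,"c1.png"); crop(t,170,150,150,140,5,"c2.png")
crop(s,140,140,180,170,4,"c3.png") if False else crop(s,140,140,190,140,4,"c3.png"); crop(s,290,220,150,140,5,"c4.png")
E
```

```text
(no output)
```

View pics/c1.png

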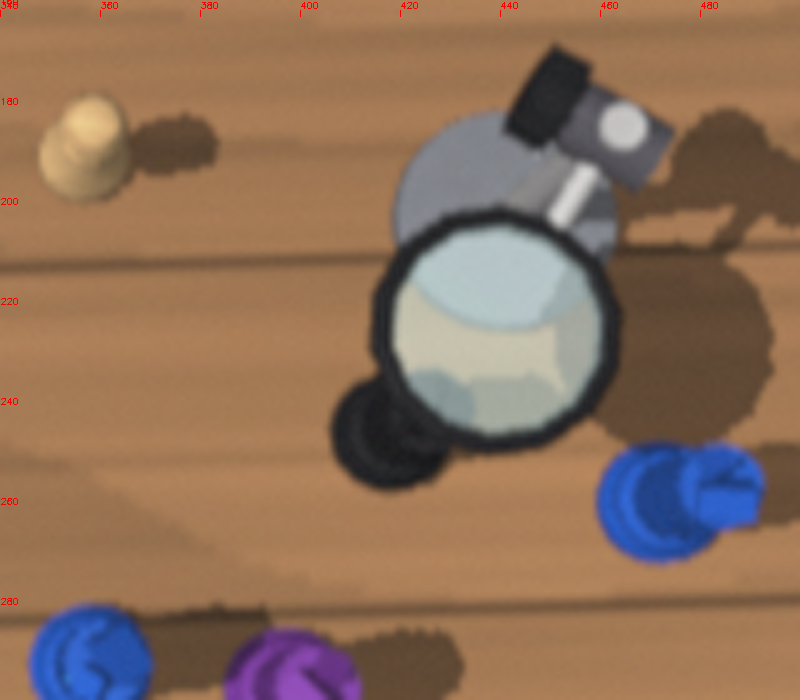

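View pics/c2.png

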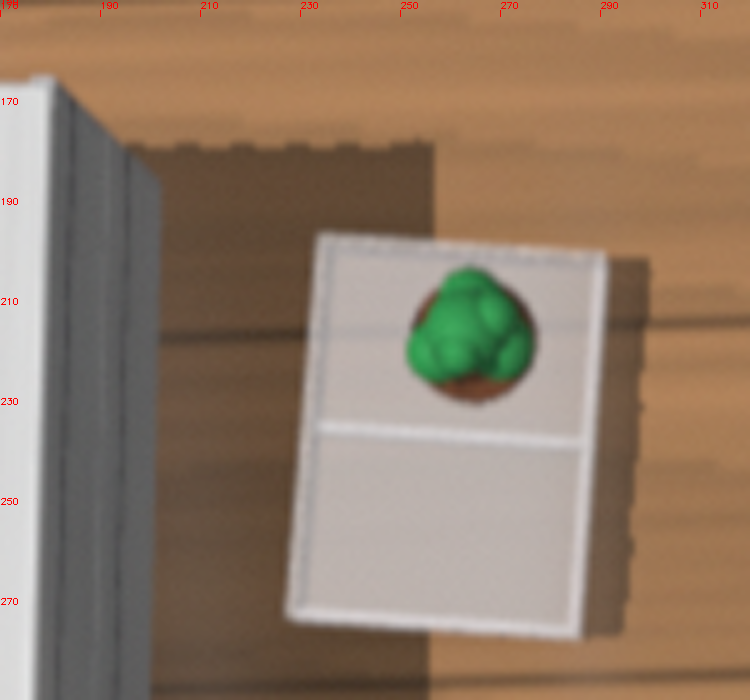

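View pics/c3.png

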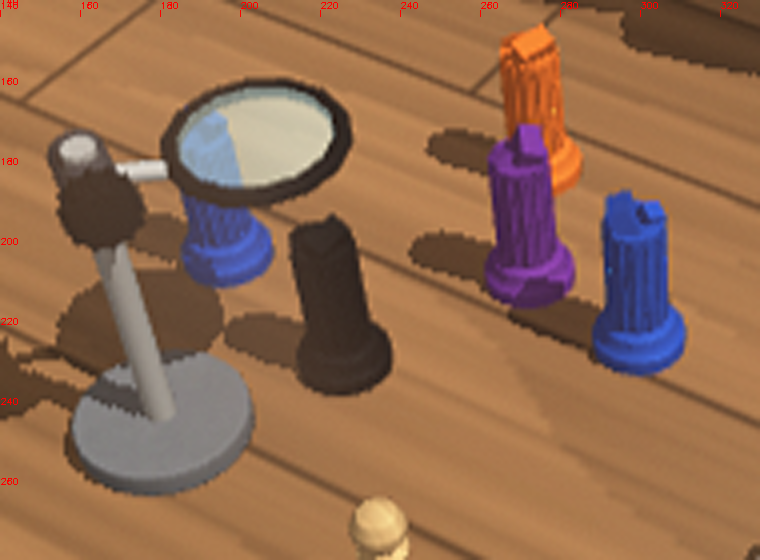

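View pics/c4.png

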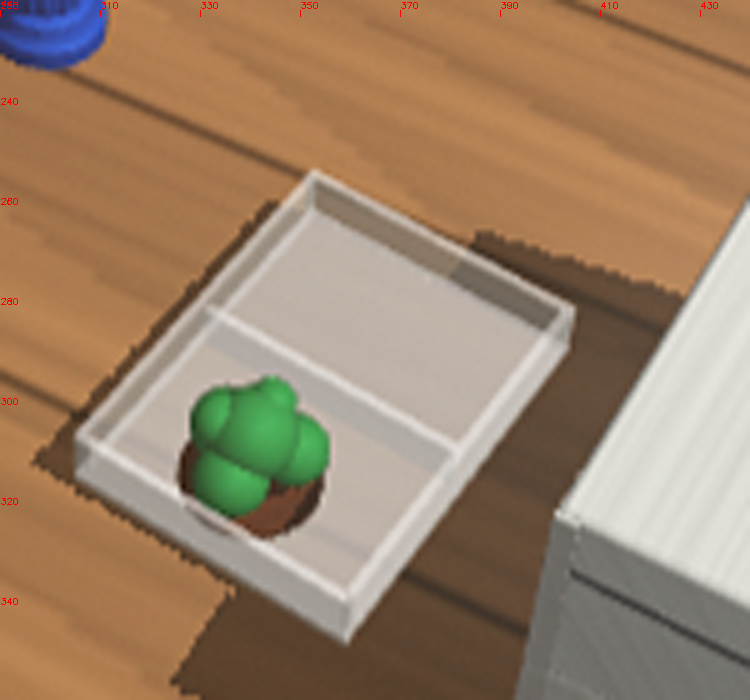

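The enlarged views give clear pixels: tray rim corners, the lens rim centred at about (439,226), the column foot at about (418,246), and the case edge. I'll solve these for positions.

```bash
cat > h.py <<'E'
import numpy as np, pickle
from scipy.spatial.transform import Rotation as R
from scipy.optimize import least_squares
T=pickle.load(open("top0.pkl","rb")); S=pickle.load(open("scene0.pkl","rb"))
def ray(c,u,v):
    d=R.from_quat(c["rotation"]).apply([(u-c["cx"])/c["fx"],(v-c["cy"])/c["fy"],1]); return np.array(c["position"]),d
def onz(c,u,v,z):
    p,d=ray(c,u,v); return p+d*(z-p[2])/d[2]
def proj(c,P):
    q=R.from_quat(c["rotation"]).inv().apply(np.atleast_2d(P)-c["position"]); return np.c_[q[:,0]/q[:,2]*c["fx"]+c["cx"],q[:,1]/q[:,2]*c["fy"]+c["cy"]]
E
cat > a.py <<'E'
from h import *
def cyl(r,z,n=72):
    a=np.linspace(0,2*np.pi,n); return np.c_[r*np.cos(a),r*np.sin(a),0*a+z]
print("col top",onz(T,418.4,245.8,0.012)); 
print("lens top",onz(T,439.2,226.1,0.209)); print("base",onz(T,441.1,204.4,0.02)); print("posttop",onz(T,464.6,185.2,.243))
# scene
print("col scene: l,r,b")
def ext(c,P): q=proj(c,P); return np.r_[q.min(0),q.max(0)]
def fit(name,P,obs):  # obs list (cam, idx,val)
    f=lambda p:[ext(c,P+[p[0],p[1],0])[i]-v for c,i,v in obs]
    s=least_squares(f,[0.5,-0.1]); print(name,s.x.round(4),s.fun.round(2)); return s.x
foot=np.r_[cyl(.032,0),cyl(.032,.012)]
col=fit("col",foot,[(T,0,406.2),(T,3,258),(S,0,214),(S,2,238),(S,3,238.5)])
L=np.r_[cyl(.0575,.203),cyl(.0575,.215)]
lens=fit("lens",L,[(T,0,414.2),(T,1,201.4),(T,2,464.2),(T,3,250.8),(S,0,140+161/4),(S,2,140+352/4),(S,1,140+78/4),(S,3,140+205/4)])
B=np.r_[cyl(.058,0),cyl(.058,.02)]
base=fit("base",B,[(T,0,418.8),(T,2,463.4),(T,1,182),(S,0,140+68/4),(S,2,140+254/4),(S,3,140+495/4)])
d=base-lens; print("yaw mag",np.degrees(np.arctan2(d[1],d[0])),np.hypot(*d), "col-base",np.hypot(*(col-base)),np.degrees(np.arctan2(*(base-col)[::-1])))
tt=np.array([(317,233),(607,250),(583,639),(286,617)])/5+[170,150]
ts=np.array([(78,440),(315,170),(575,310),(348,598)])/5+[290,220]
# world corners: top img: up=+x, left=+y.
loc=np.array([[.1,.075,.035],[.1,-.075,.035],[-.1,-.075,.035],[-.1,.075,.035]])
locS=loc[[1,2,3,0]]
def tr(p,l): c,s=np.cos(p[2]),np.sin(p[2]); return np.c_[c*l[:,0]-s*l[:,1]+p[0],s*l[:,0]+c*l[:,1]+p[1],l[:,2]]
f=lambda p:np.r_[(proj(T,tr(p,loc))-tt).ravel(),(proj(S,tr(p,locS))-ts).ravel()]
s=least_squares(f,[.5,.2,0]); print("tray",s.x,s.fun.round(1))
for n,(u,v),z in [("caseTopfar",(180.4,165),.226),("caseTopnear",(177,300),.226),("basefar",(202.2,187),0),("basenear",(200,290),0)]: print(n,onz(T,u,v,z))
print("case S topcorner",onz(S,290+570/5,220+515/5,.226), onz(S,463,221,.226))
for n,(u,v) in dict(blueR=(472,260),blueL=(358,293),purp=(398,298),oran=(424,336),pawn=(357,191)).items(): print(n,onz(T,u,v,.015))
E
python3 a.py
python3 - <<'E'
import cv2
t=cv2.imread("pics/top0.png")[150:320,150:250]
cv2.imwrite("pics/c5.png",cv2.resize(t,None,fx=3.5,fy=3.5,interpolation=cv2.INTER_CUBIC))
E
```

```text
col top [ 0.5245945  -0.19976269  0.012     ]
lens top [ 0.54920183 -0.21078392  0.209     ]
base [ 0.63084218 -0.26248356  0.02      ]
posttop [ 0.63369662 -0.26306896  0.243     ]
col scene: l,r,b
col [ 0.5245 -0.2003] [-0.63  0.39 -0.53 -0.22 -0.16]
lens [ 0.5492 -0.2096] [-1.67 -1.02  0.9   1.06 -1.2   0.49 -2.1   1.03]
base [ 0.6333 -0.2643] [-0.71  0.61 -0.36  0.12 -0.01 -0.41]
yaw mag -33.028193593139285 0.10039481466699493 col-base 0.1262431576238984 -30.467466859351493
tray [ 0.55860245  0.21468206 -0.09165265] [-0.5 -0.1 -1.1 -0.  -1.6 -0.9 -0.5 -0.3 -1.3 -1.5 -0.8 -1.1 -0.2 -1.5
 -0.   0.4]
caseTopfar [0.70250131 0.36744418 0.226     ]
caseTopnear [0.39985353 0.37569552 0.226     ]
basefar [0.70012542 0.36773543 0.        ]
basenear [0.42532794 0.37533384 0.        ]
case S topcorner [0.70244995 0.37540383 0.226     ] [0.40623414 0.3794957  0.226     ]
blueR [ 0.48339734 -0.33612335  0.015     ]
blueL [ 0.40614256 -0.03770401  0.015     ]
purp [ 0.39050103 -0.14036046  0.015     ]
oran [ 0.29189928 -0.20264652  0.015     ]
pawn [ 0.6739249  -0.04459105  0.015     ]
```

View pics/c5.png

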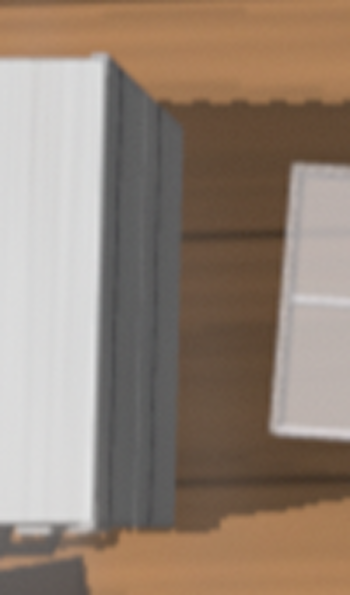

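```bash
cat >> h.py <<'E'
def tool(az,th,roll=0):
    """az: world azimuth of horizontal pointing dir, th: lean from vertical. y horizontal."""
    az=np.radians(az);th=np.radians(th)
    x=np.array([np.cos(az)*np.sin(th),np.sin(az)*np.sin(th),-np.cos(th)])
    y=np.array([-np.sin(az),np.cos(az),0]); 
    if roll: y=-y
    return R.from_matrix(np.c_[x,y,np.cross(x,y)])
def rel(o,p,q):
    r=R.from_quat(o["orientation"]); return np.r_[r.inv().apply(np.array(p)-o["position"])*1000,(r.inv()*q).as_rotvec()]
E
python3 - <<'E'
from h import *
from bench import observe
W=pickle.load(open("wrist0.pkl","rb")); o=observe()
r=R.from_quat(o["orientation"]); print(r.as_matrix().round(3)); print("cam in tool",r.inv().apply(W["position"]-o["position"]).round(3), (r.inv()*R.from_quat(W["rotation"])).as_matrix()[:,2].round(2))
for roll in (0,1):
    q=tool(-31.5,42,roll); print(roll,rel(o,[.5245,-.2,.08],q).round(3), "cam side z:",q.as_matrix()[:,2])
E
```

```text
[[-0.     0.443 -0.897]
 [ 0.001 -0.897 -0.443]
 [-1.    -0.001  0.   ]]
cam in tool [-0.16  -0.    -0.084] [ 0.96 -0.    0.29]
0 [ 144.196 -262.975 -381.719   -2.02    -0.429    0.776] cam side z: [ 0.63363513 -0.3882921   0.66913061]
1 [ 1.44196e+02 -2.62975e+02 -3.81719e+02  9.61000e-01  6.69000e-01
  3.70000e-01] cam side z: [-0.63363513  0.3882921  -0.66913061]
```

```bash
cat > m.py <<'E'
from h import *
from bench import observe
import sys
def show(*wps):
    o=observe(); print("t",o["clock"].round(2),"p",o["position"].round(4),"j",o["joints"].round(2),"F",o["contact_force"].round(1),"w",round(o["grip_width"],4))
    for p,q in wps: print(rel(o,p,q).round(3))
E
python3 - <<'E'
from m import *
q=tool(-31.5,42,1); show(([.34,-.34,.20],q),([.4447,-.151,.184],q))
E
```

```text
Traceback (most recent call last):
  File "m.py", line 5, in show
    o=observe(); print("t",o["clock"].round(2),"p",o["position"].round(4),"j",o["joints"].round(2),"F",o["contact_force"].round(1),"w",round(o["grip_width"],4))
                           ^^^^^^^^^^^^^^^^
AttributeError: 'float' object has no attribute 'round'
```

```bash
sed -i 's/o\["clock"\].round(2)/round(o["clock"],2)/' m.py; python3 - <<'E'
from m import *
q=tool(-31.5,42,1); show(([.34,-.34,.20],q),([.4447,-.151,.184],q))
E
```

```text
t 0.15 p [ 0.2988 -0.6049  0.224 ] j [ 0.96  0.43  0.07  1.61 -0.03  1.11 -0.07] F [ 1.  -0.1  0.3] w 0.094
[  24.166 -219.26  -154.295    0.961    0.669    0.37 ]
[  40.275 -342.345 -331.861    0.961    0.669    0.37 ]
```

>>> servo_tool(steps="2 -22 -15 0.096 0.067 0.037 1; 5 -44 -31 0.19 0.134 0.074 1; 7 -66 -46 0.29 0.2 0.11 1; 10 -88 -62 0.384 0.268 0.148 1; 12 -110 -77 0.48 0.335 0.185 1; 14 -132 -93 0.577 0.4 0.222 1; 17 -153 -108 0.673 0.468 0.26 1; 19 -175 -123 0.769 0.535 0.296 1; 22 -197 -139 0.865 0.6 0.333 1; 24 -219 -154 0.961 0.669 0.37 1; 24 -219 -154 0.961 0.669 0.37 1; 24 -219 -154 0.961 0.669 0.37 1", grip_force=25)

```text
clock: 1.65
position: [0.3591, -0.3503, 0.2192]
orientation: [0.871, -0.249, -0.408, -0.112]
contact_force: [-0.9, -0.2, -0.6]
grip_width: 0.0937
```

```bash
python3 - <<'E'
from m import *
q=tool(-31.5,42,1); show(([.34,-.34,.20],q),([.4447,-.151,.184],q))
from bench import camera; import cv2
for n in ["scene","wrist"]:
    c=camera(n); cv2.imwrite(f"pics/{n}1.png",c["frame"][:,:,::-1])
E
```

```text
t 1.65 p [ 0.3591 -0.3503  0.2192] j [ 1.08 -0.1  -0.34  2.46 -1.02  0.16 -0.43] F [-0.9 -0.2 -0.6] w 0.0937
[ 8.6800e-01  1.1410e+00  2.8922e+01  3.0000e-03  3.7000e-02 -9.0000e-03]
[ 5.09100e+00 -2.14803e+02  4.59370e+01  3.00000e-03  3.70000e-02
 -9.00000e-03]
```

View pics/scene1.png

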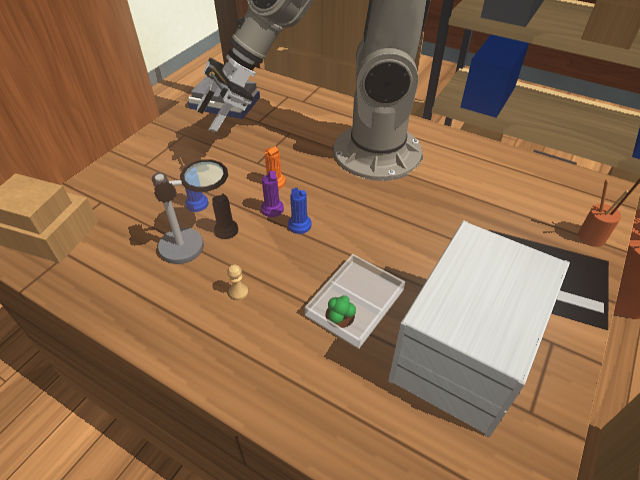

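View pics/wrist1.png

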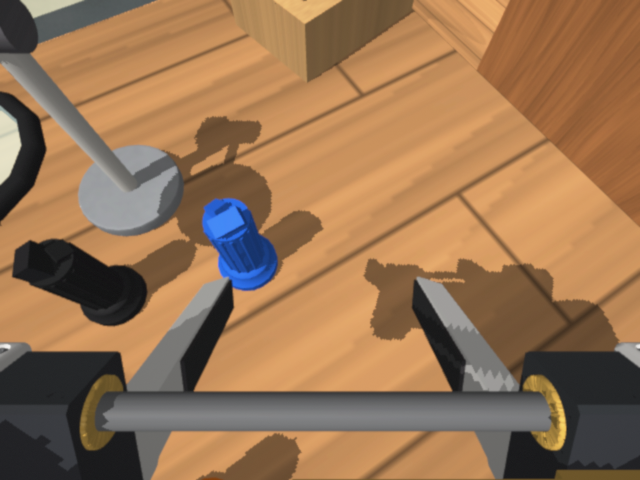

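The wrist view shows the black column at about (95,290) and blueR in front of the left finger. Joints 4, 5 and 6 have hit their limits, so the move stopped 29 mm short. I'll identify the kinematics from the two poses so I can plan within the joint ranges.

```bash
cat > k.py <<'E'
from h import *
import itertools
def rz(t):return R.from_euler('z',t)
def ry(t):return R.from_euler('y',t)
def fk(j,p,s):
    d,a,b,L,o1,o7,e1,e2,e3,o3,o5=p
    z=np.array([0,0,1.]);x=np.array([1.,0,0])
    r=rz(s[0]*j[0]+o1); t=z*d+r.apply(x*e3)
    r=r*ry(j[1])*rz(s[1]*j[2]+o3); t=t+r.apply(z*a+x*e1)
    r=r*ry(j[3]);t=t+r.apply(x*e2); r=r*rz(s[2]*j[4]+o5); t=t+r.apply(z*b)
    r=r*ry(j[5])*rz(s[3]*j[6]+o7); t=t+r.apply(z*L)
    # tool: x along local z
    M=np.c_[[0,0,1],[1,0,0],[0,1,0]]
    return t,r*R.from_matrix(M)
E
python3 - <<'E'
from k import *
from bench import observe
o=observe()
D=[([0.96249413,0.42668714,0.07389578,1.6066059,-0.03409952,1.11081216,-0.06711061],[0.29870375,-0.60484649,0.22380737],[-0.6884516,-0.16118426,0.68872653,-0.16034277]),(o["joints"],o["position"],o["orientation"])]
pickle.dump(D,open("D.pkl","wb"))
res=[]
for s in itertools.product([1,-1],repeat=4):
  for o1 in (-2.07,-.15,1.57):
   for o7 in (0,1.57,3.14,-1.57):
    def f(p):
        e=[]
        for j,pp,q in D:
            t,r=fk(j,p,s); e+=list((t-pp)*5)+list((r.inv()*R.from_quat(q)).as_rotvec())
        return np.r_[e,.05*p[6:9],.0*p[9:]]
    g=lambda v:f(np.r_[v,0,0])
    x=least_squares(g,[.4,.5,.5,.3,o1,o7,0,0,0]); res.append((x.cost,s,x.x.round(3)))
res.sort(key=lambda r:r[0])
for r in res[:6]: print(r)
E
```

```text
(np.float64(0.00044628071550701504), (-1, -1, -1, -1), array([ 1.031, -0.27 ,  0.758, -0.203, -0.021,  3.123,  0.418,  0.284,
       -0.149]))
(np.float64(0.00044628071550701536), (-1, -1, -1, -1), array([ 1.031, -0.27 ,  0.758, -0.203, -0.021,  3.123,  0.418,  0.284,
       -0.149]))
(np.float64(0.0004462807155070173), (-1, -1, -1, -1), array([ 1.031, -0.27 ,  0.758, -0.203, -0.021,  3.123,  0.418,  0.284,
       -0.149]))
(np.float64(0.0004462807155070178), (-1, -1, -1, -1), array([ 1.031, -0.27 ,  0.758, -0.203, -0.021,  3.123,  0.418,  0.284,
       -0.149]))
(np.float64(0.0004462807155070185), (-1, -1, -1, -1), array([ 1.031, -0.27 ,  0.758, -0.203, -0.021,  3.123,  0.418,  0.284,
       -0.149]))
(np.float64(0.0004462807155070196), (-1, -1, -1, -1), array([ 1.031, -0.27 ,  0.758, -0.203, -0.021,  3.123,  0.418,  0.284,
       -0.149]))
```

>>> servo_tool(steps="-20 15 -15 0.1 -0.1 0 1; -40 30 -30 0.2 -0.2 0 1; -60 60 -40 0.4 -0.3 0 1; -60 60 -40 0.4 -0.3 0 1; -60 60 -40 0.4 -0.3 0 1")

```text
clock: 2.38
position: [0.3191, -0.4004, 0.2913]
orientation: [0.76, -0.308, -0.474, -0.319]
contact_force: [1.0, 0.3, -1.2]
grip_width: 0.0939
```

```bash
cat > rec.py <<'E'
from h import *
from bench import observe
D=pickle.load(open("D.pkl","rb")); o=observe(); D.append((o["joints"],o["position"],o["orientation"])); pickle.dump(D,open("D.pkl","wb")); print(len(D),o["joints"].round(3),o["position"].round(3),o["clock"])
E
python3 rec.py
```

```text
3 [ 1.457 -0.066 -0.528  2.11  -0.328  0.751 -1.384] [ 0.319 -0.4    0.291] 2.375
```

>>> servo_tool(steps="10 20 0 -0.2 0.1 -0.1 1; 20 40 0 -0.35 0.2 -0.25 1; 30 60 0 -0.5 0.3 -0.4 1; 30 60 0 -0.5 0.3 -0.4 1; 30 60 0 -0.5 0.3 -0.4 1")

```text
clock: 3.0
position: [0.2842, -0.4388, 0.2505]
orientation: [0.896, -0.113, -0.383, -0.195]
contact_force: [0.7, 0.3, 0.4]
grip_width: 0.0937
```

```bash
python3 rec.py
```

```text
4 [ 1.641  0.116 -0.357  2.194 -0.987  0.817 -0.053] [ 0.284 -0.439  0.25 ] 3.0
```

>>> servo_tool(steps="-20 -10 -20 0 -0.1 0.1 1; -40 -20 -40 0 -0.2 0.25 1; -50 -40 -60 0.2 -0.3 0.4 1; -50 -40 -60 0.2 -0.3 0.4 1; -50 -40 -60 0.2 -0.3 0.4 1")

```text
clock: 3.62
position: [0.3031, -0.4258, 0.3353]
orientation: [0.765, -0.295, -0.53, -0.216]
contact_force: [-0.5, -0.5, -0.6]
grip_width: 0.0942
```

```bash
python3 rec.py; cat > fit.py <<'E'
from k import *
D=pickle.load(open("D.pkl","rb"))
s=(-1,-1,-1,-1)
def fk2(j,p):
    d,a,b,L,o1,o7,e1,e2,e3,e4,e5=p
    z=np.array([0,0,1.]);x=np.array([1.,0,0])
    r=rz(-j[0]+o1); t=z*d+r.apply(x*e3)
    r=r*ry(j[1])*rz(-j[2]); t=t+r.apply(z*a+x*e1)
    r=r*ry(j[3]);t=t+r.apply(x*e2); r=r*rz(-j[4]); t=t+r.apply(z*b+x*e5)
    r=r*ry(j[5]);t=t+r.apply(x*e4);r=r*rz(-j[6]+o7); t=t+r.apply(z*L)
    return t,r*R.from_matrix(np.c_[[0,0,1],[1,0,0],[0,1,0]])
if __name__=="__main__":
    def f(p):
        e=[]
        for j,pp,q in D:
            t,r=fk2(j,p); e+=list((t-pp)*5)+list((r.inv()*R.from_quat(q)).as_rotvec())
        return np.r_[e,.002*p[6:]]
    x=least_squares(f,[.36,.45,.45,.3,0,3.14,0,0,0,0,0]); print(x.cost,x.x.round(4)); print(x.fun[:-5].reshape(-1,6).round(4))
    np.save("kin.npy",x.x)
E
python3 fit.py
```

```text
5 [ 1.478 -0.085 -0.56   2.011 -0.155  0.862 -1.329] [ 0.303 -0.426  0.335] 3.625
0.00710352841000859 [ 0.2754  0.6016  0.4819  0.3655 -0.0861  3.0666  0.0109  0.0679  0.0201
  0.0299 -0.0503]
[[ 0.0258  0.0281 -0.0041 -0.0111 -0.0001  0.    ]
 [-0.0242  0.0103 -0.0193  0.0089  0.0028 -0.0551]
 [ 0.0137 -0.0062 -0.0031 -0.0041 -0.0155 -0.0304]
 [-0.     -0.0255  0.0393  0.012  -0.0206 -0.055 ]
 [ 0.0118  0.0013 -0.0128 -0.0058 -0.0004 -0.0297]]
```

```bash
cat > fit.py <<'E'
from k import *
def fk2(j,p,s):
    d,a,b,L,o1,o7,e1,e2,e3,e4,e5,y1,y2,y3,y4=p
    r=rz(s[0]*j[0]+o1); t=np.array([0,0,d])+r.apply([e3,y1,0])
    r=r*ry(s[4]*j[1])*rz(s[1]*j[2]); t=t+r.apply([e1,y2,a])
    r=r*ry(s[5]*j[3]);t=t+r.apply([e2,0,0]); r=r*rz(s[2]*j[4]); t=t+r.apply([e5,y3,b])
    r=r*ry(s[6]*j[5]);t=t+r.apply([e4,0,0]);r=r*rz(s[3]*j[6]+o7); t=t+r.apply([0,0,L])
    return t,r*R.from_matrix(np.c_[[0,0,1],[1,0,0],[0,1,0]])
if __name__=="__main__":
    D=pickle.load(open("D.pkl","rb")); res=[]
    for s in itertools.product([1,-1],repeat=7):
      for o1 in (0,3.14,-2.07):
       for o7 in (0,1.57,3.14,-1.57):
        def fo(v):
            return np.concatenate([(fk2(j,np.r_[0,0,0,0,v,[0]*9],s)[1].inv()*R.from_quat(q)).as_rotvec() for j,_,q in D])
        x=least_squares(fo,[o1,o7]); res.append((x.cost,s,x.x))
    res.sort(key=lambda r:r[0])
    for r in res[:6]: print(r)
E
python3 fit.py
```

```text
Still running in the background as job /tmp/bash_jobs.1000/1080974d495b (pid 797). You'll get a notice when it ends.
```

```bash
kill -- -$(cat /tmp/bash_jobs.1000/1080974d495b/pid); nproc; export OMP_NUM_THREADS=1 OPENBLAS_NUM_THREADS=1; cat > fit2.py <<'E'
from fit import *
D=pickle.load(open("D.pkl","rb")); res=[]
for s4 in itertools.product([1,-1],repeat=4):
  s=s4+(1,1,1)
  for o1 in (0,-2.07):
   for o7 in (0,3.14):
    fo=lambda v:np.concatenate([(fk2(j,np.r_[0,0,0,0,v,[0]*9],s)[1].inv()*R.from_quat(q)).as_rotvec() for j,_,q in D])
    x=least_squares(fo,[o1,o7],max_nfev=15); res.append((x.cost,s,x.x.round(3),x.fun.round(3)))
res.sort(key=lambda r:r[0])
for r in res[:4]: print(r)
E
time timeout 300 python3 fit2.py
```

```text
4
(np.float64(4.4677013461578174e-17), (-1, -1, -1, -1, 1, 1, 1), array([-0.   ,  3.142]), array([ 0.,  0.,  0., -0.,  0., -0., -0., -0., -0., -0., -0., -0., -0.,
       -0., -0.]))
(np.float64(4.467741769912097e-17), (-1, -1, -1, -1, 1, 1, 1), array([-0.   ,  3.142]), array([ 0.,  0.,  0., -0.,  0., -0., -0., -0., -0., -0., -0., -0., -0.,
       -0., -0.]))
(np.float64(1.0462848487299728e-16), (-1, -1, -1, -1, 1, 1, 1), array([-0.   ,  3.142]), array([ 0.,  0.,  0.,  0.,  0., -0.,  0., -0., -0.,  0., -0., -0.,  0.,
       -0., -0.]))
(np.float64(0.32607448771019304), (1, 1, -1, -1, 1, 1, 1), array([-2.033,  3.062]), array([ 0.106, -0.061,  0.003, -0.378, -0.013, -0.302, -0.103, -0.041,
        0.   ,  0.506,  0.178,  0.29 , -0.132, -0.028,  0.013]))
real	0m7.237s
user	0m6.717s
sys	0m0.228s
```

```bash
export OMP_NUM_THREADS=1 OPENBLAS_NUM_THREADS=1; cat > lin.py <<'E'
from k import *
D=pickle.load(open("D.pkl","rb"))
A=[];B=[]
def frames(j):
    r1=rz(-j[0]); r2=r1*ry(j[1]); r3=r2*rz(-j[2]); r4=r3*ry(j[3]); r5=r4*rz(-j[4]); r6=r5*ry(j[5]); r7=r6*rz(-j[6]+np.pi)
    return [r.as_matrix() for r in (r1,r2,r3,r4,r5,r6,r7)]
def row(j):
    f=frames(j)
    return np.c_[f[0],f[2],f[3][:,:1],f[4],f[5]]   # 3+3+1+3+3
if __name__=="__main__":
    A=np.vstack([row(j) for j,_,_ in D]);B=np.concatenate([p for _,p,_ in D])
    for name,idx in dict(simple=[2,5,9,12],elbowx=[2,5,9,12,3,6],yoff=[2,5,9,12,1,4,8,11],xs=[2,5,9,12,0,3,6,10],full=range(13)).items():
        idx=list(idx); s,_,rk,sv=np.linalg.lstsq(A[:,idx],B,rcond=None); print(name,idx,s.round(4),"res",np.abs(A[:,idx]@s-B).max().round(5),sv[-1].round(3))
E
python3 lin.py
```

```text
simple [2, 5, 9, 12] [0.3025 0.4596 0.5251 0.2412] res 0.05178 0.293
elbowx [2, 5, 9, 12, 3, 6] [0.2891 0.4374 0.4685 0.2178 0.066  0.0136] res 0.04773 0.218
yoff [2, 5, 9, 12, 1, 4, 8, 11] [ 2.837e-01  5.546e-01  4.935e-01  3.462e-01 -2.810e-02 -3.580e-02
 -2.000e-04 -2.000e-04] res 0.0 0.0
xs [2, 5, 9, 12, 0, 3, 6, 10] [ 0.2893  0.5035  0.4321  0.3119  0.0833 -0.0313  0.0281 -0.0303] res 0.05578 0.206
full [0, 1, 2, 3, 4, 5, 6, 7, 8, 9, 10, 11, 12] [ 0.000e+00 -2.810e-02  2.837e-01 -0.000e+00 -3.580e-02  5.546e-01
 -0.000e+00  0.000e+00 -2.000e-04  4.935e-01 -0.000e+00 -2.000e-04
  3.462e-01] res 0.0 0.0
```

```bash
export OMP_NUM_THREADS=1 OPENBLAS_NUM_THREADS=1; cat > ik.py <<'E'
from lin import *
_A=np.vstack([row(j) for j,_,_ in D]);_B=np.concatenate([p for _,p,_ in D]); S=np.linalg.lstsq(_A,_B,rcond=None)[0]
LO=np.array([-2.85,-.5,-1.23,.21,-1.02,.16,-2.73])+.02; HI=np.array([2.85,2.14,1.37,2.46,4.16,2.05,2.73])-.02
MT=np.c_[[0,0,1],[1,0,0],[0,1,0]]
def fkm(j): return row(j)@S, frames(j)[6]@MT
def ik(p,q,j0,w=.01):
    M=q.as_matrix() if hasattr(q,'as_matrix') else q
    def f(j):
        t,r=fkm(j); E=r.T@M
        return np.r_[(t-p)*5,.5*np.array([E[2,1]-E[1,2],E[0,2]-E[2,0],E[1,0]-E[0,1]]),(3-np.trace(E))*.1,w*.05*(j-j0)]
    x=least_squares(f,np.clip(j0,LO+1e-3,HI-1e-3),bounds=(LO,HI),max_nfev=60)
    t,r=fkm(x.x); return x.x,np.linalg.norm(t-p)*1000,np.degrees(np.arccos(np.clip((np.trace(r.T@M)-1)/2,-1,1)))
E
cat > s.py <<'E'
from ik import *
G=np.array([.5245,-.2,.08]); j0=D[1][0]
for az in (-31.5,-21,-10):
  for th in (42,48):
    for roll in (0,1):
      q=tool(az,th,roll); out=[]
      for back in (0,.07,.14):
        p=G-back*q.as_matrix()[:,0]; best=None
        for seed in (j0,[.4,.3,0,2,0,.5,-1.5],[.4,.3,0,2,0,.5,1.5],[.4,.3,.5,2,.5,.5,1.5],[.4,.3,0,2,3.1,.5,1.5],[.4,.3,0,2,3.1,.5,-1.5]):
            x=ik(p,q,np.array(seed))
            if best is None or x[1]+x[2]<best[1]+best[2]: best=x
        out.append((round(best[1],1),round(best[2],1)))
        if back==0: jb=best[0].round(2)
      print(az,th,roll,out,jb)
E
time python3 s.py
```

```text
-31.5 42 0 [(np.float64(1.5), np.float64(0.6)), (np.float64(9.1), np.float64(4.4)), (np.float64(12.6), np.float64(6.3))] [ 1.09  0.64 -1.21  2.44  1.98  0.91 -0.58]
-31.5 42 1 [(np.float64(1.5), np.float64(0.6)), (np.float64(9.3), np.float64(4.4)), (np.float64(12.8), np.float64(6.8))] [ 1.09  0.64 -1.21  2.44  1.98  0.91  2.56]
-31.5 48 0 [(np.float64(10.5), np.float64(4.4)), (np.float64(19.1), np.float64(9.3)), (np.float64(23.9), np.float64(12.2))] [ 1.05  0.68 -1.21  2.44  2.01  1.02 -0.62]
-31.5 48 1 [(np.float64(10.5), np.float64(4.4)), (np.float64(19.1), np.float64(9.3)), (np.float64(24.4), np.float64(13.2))] [ 1.05  0.68 -1.21  2.44  2.01  1.02  2.52]
-21 42 0 [(np.float64(3.5), np.float64(1.5)), (np.float64(11.5), np.float64(5.6)), (np.float64(14.6), np.float64(7.8))] [ 1.22  0.62 -1.21  2.44  2.09  0.71 -0.43]
-21 42 1 [(np.float64(3.6), np.float64(1.5)), (np.float64(13.4), np.float64(10.2)), (np.float64(14.6), np.float64(7.8))] [ 1.22  0.62 -1.21  2.44  2.09  0.71  2.71]
-21 48 0 [(np.float64(13.4), np.float64(5.6)), (np.float64(22.2), np.float64(10.9)), (np.float64(24.5), n
[... 233 characters left out ...]
42 0 [(np.float64(1.3), np.float64(0.6)), (np.float64(16.1), np.float64(6.2)), (np.float64(11.0), np.float64(7.1))] [ 1.35  0.64 -1.21  2.44  2.26  0.53 -0.31]
-10 42 1 [(np.float64(1.7), np.float64(0.7)), (np.float64(16.1), np.float64(6.2)), (np.float64(10.5), np.float64(7.1))] [ 1.29  0.58 -1.12  2.44  2.34  0.47  2.71]
-10 48 0 [(np.float64(10.3), np.float64(4.3)), (np.float64(21.8), np.float64(10.0)), (np.float64(20.8), np.float64(13.5))] [ 1.39  0.68 -1.21  2.44  2.39  0.53 -0.37]
-10 48 1 [(np.float64(10.6), np.float64(4.4)), (np.float64(21.8), np.float64(10.0)), (np.float64(19.5), np.float64(13.4))] [ 1.37  0.65 -1.17  2.44  2.43  0.5   2.71]
real	0m20.872s
user	0m20.692s
sys	0m0.108s
```

```bash
export OMP_NUM_THREADS=1 OPENBLAS_NUM_THREADS=1; cat > s2.py <<'E'
from ik import *
rng=np.random.default_rng(0)
seeds=[D[1][0]]+[rng.uniform(LO,HI)*.7+.3*(LO+HI)/2 for _ in range(7)]
def best(p,q):
    b=None
    for s in seeds:
        x=ik(p,q,np.array(s))
        if b is None or x[1]+x[2]<b[1]+b[2]: b=x
        if b[1]+b[2]<.6: break
    return b
if __name__=="__main__":
    from multiprocessing import Pool
    G=np.array([.5245,-.2,.08]); Tt=np.array([.5088,.2193,.09])
    jobs=[]
    for az in (-110,-90,-75,-60,20,35): 
      for roll in (0,1): jobs.append(("G",G,az,roll))
    for az in (-180,-150,-120,-60,-30,0,60,90,120):
      for roll in (0,1): jobs.append(("T",Tt,az,roll))
    def run(a):
        n,P,az,roll=a; q=tool(az,45,roll); o=[]
        for back in (0,.08,.15):
            b=best(P-back*q.as_matrix()[:,0],q); o.append((round(b[1],1),round(b[2],1)))
            if back==0: jb=b[0].round(2)
        return n,az,roll,[(float(a),float(c)) for a,c in o],list(map(float,jb))
    with Pool(4) as p:
        for r in p.imap(run,jobs): print(*r)
E
time python3 s2.py
```

```text
G -110 0 [(0.0, 0.0), (0.0, 0.0), (0.0, 0.0)] [0.51, 0.83, -0.91, 1.87, 1.13, 1.63, -1.27]
G -110 1 [(0.0, 0.0), (0.0, 0.0), (0.0, 0.0)] [-0.27, 0.64, 0.15, 1.92, 0.67, 1.11, 2.2]
G -90 0 [(0.0, 0.0), (0.0, 0.0), (0.0, 0.0)] [0.61, 0.83, -1.07, 2.05, 1.35, 1.6, -1.16]
G -90 1 [(0.0, 0.0), (0.0, 0.0), (0.0, 0.0)] [-1.08, 1.24, 1.35, 2.15, -0.7, 0.63, -2.59]
G -75 0 [(0.0, 0.0), (0.0, 0.0), (0.0, 0.0)] [0.72, 0.84, -1.18, 2.19, 1.53, 1.57, -1.05]
G -75 1 [(0.0, 0.0), (0.0, 0.0), (0.0, 0.0)] [-1.1, 1.07, 1.26, 2.28, -0.72, 0.32, -2.37]
G -60 0 [(0.0, 0.0), (0.0, 0.0), (0.0, 0.0)] [0.79, 0.77, -1.19, 2.32, 1.69, 1.4, -0.93]
G -60 1 [(0.0, 0.0), (0.0, 0.0), (0.0, 0.0)] [-0.33, 0.43, 0.16, 2.38, 1.53, 0.66, 2.06]
G 20 0 [(3.8, 3.2), (0.0, 0.0), (0.0, 0.0)] [1.45, 0.64, -0.98, 2.26, -1.0, 0.18, -2.7]
G 20 1 [(3.8, 3.2), (0.0, 0.0), (0.0, 0.0)] [1.45, 0.64, -0.98, 2.26, -1.0, 0.18, 0.44]
G 35 0 [(0.0, 0.0), (0.0, 0.0), (0.0, 0.0)] [1.28, 0.6, -0.73, 2.19, -1.0, 0.44, -2.5]
G 35 1 [(0.0, 0.0), (0.0, 0.0), (0.0, 0.0)] [1.35, 0.63, -0.81, 2.18, -0.9, 0.4, 0.55]
T -180 0 [(0.0, 0.0), (0.0, 0.0),
[... 935 characters left out ...]
8, -1.09, 2.44, 1.86, 1.07, -0.85]
T 0 1 [(0.0, 0.0), (6.4, 3.1), (8.2, 4.1)] [0.07, 0.58, -1.09, 2.44, 1.86, 1.07, 2.3]
T 60 0 [(6.9, 5.8), (4.0, 2.6), (4.1, 2.5)] [0.74, 0.63, -1.03, 2.28, -1.0, 0.18, -2.71]
T 60 1 [(6.1, 5.1), (0.5, 0.5), (1.1, 1.0)] [0.69, 0.58, -0.99, 2.28, -1.0, 0.18, 0.35]
T 90 0 [(0.0, 0.0), (0.0, 0.0), (0.0, 0.0)] [0.24, 0.53, -0.38, 2.12, -1.0, 0.72, -2.39]
T 90 1 [(0.0, 0.0), (0.0, 0.0), (0.0, 0.0)] [0.5, 0.61, -0.71, 2.1, -0.75, 0.6, 0.54]
T 120 0 [(0.0, 0.0), (0.0, 0.0), (0.0, 0.0)] [0.02, 0.64, -0.18, 1.85, -0.69, 1.11, -2.3]
T 120 1 [(0.0, 180.0), (0.0, 180.0), (0.0, 180.0)] [0.32, 0.52, -0.5, 2.16, -1.0, 0.61, -2.02]
real	0m16.821s
user	0m56.384s
sys	0m0.280s
```

```bash
export OMP_NUM_THREADS=1 OPENBLAS_NUM_THREADS=1; cat > s3.py <<'E'
from ik import *
from bench import observe
o=observe(); jn=o["joints"]; q=tool(-90,48,0); X=q.as_matrix()[:,0]
G=np.array([.5245,-.2,.077])
jg=ik(G,q,np.array([.5,.8,-.8,2,1.3,1.6,-1.2]),.3); print("G",jg[0].round(2),jg[1:])
jB=ik(np.array([.47,-.04,.33]),q,jg[0],.3); print("B",jB[0].round(2),jB[1:])
jC=ik(G-.2*X,q,jB[0],.3); print("C",(G-.2*X).round(3),jC[0].round(2),jC[1:])
r0=R.from_quat(o["orientation"])
for k in np.linspace(0,1,15)[1:]:
    t,M=fkm(jn+k*(jB[0]-jn)); v=rel(o,t,R.from_matrix(M)); print(t.round(3),v[:3].round(0),v[3:].round(2))
E
python3 s3.py
```

```text
G [ 0.47  0.77 -0.9   2.06  1.31  1.52 -1.18] (np.float64(0.002074952656886004), np.float64(0.002013614601551825))
B [ 0.41  0.39 -1.17  1.92  0.88  1.8  -0.99] (np.float64(0.016584645509678378), np.float64(0.005579742024349286))
C [ 0.524 -0.051  0.211] [ 0.31  0.62 -1.05  1.92  1.04  1.74 -1.13] (np.float64(0.009168698103195892), np.float64(0.004345368518315841))
[ 0.325 -0.385  0.315] [ 16. -44.  18.] [-0.18 -0.1  -0.02]
[ 0.341 -0.347  0.299] [ 27. -83.  37.] [-0.36 -0.19 -0.02]
[ 0.352 -0.311  0.286] [  34. -116.   57.] [-0.54 -0.28 -0.02]
[ 0.36  -0.28   0.277] [  37. -144.   75.] [-0.72 -0.35 -0.01]
[ 0.365 -0.252  0.271] [  38. -169.   92.] [-0.9  -0.42  0.  ]
[ 0.371 -0.227  0.268] [  36. -191.  105.] [-1.08 -0.49  0.03]
[ 0.377 -0.205  0.269] [  33. -211.  114.] [-1.26 -0.54  0.07]
[ 0.385 -0.185  0.272] [  28. -231.  121.] [-1.43 -0.58  0.12]
[ 0.395 -0.165  0.277] [  21. -253.  125.] [-1.59 -0.62  0.17]
[ 0.408 -0.145  0.284] [  13. -276.  126.] [-1.76 -0.64  0.24]
[ 0.422 -0.123  0.293] [   4. -302.  127.] [-1.91 -0.65  0.31]
[ 0.438 -0.099  0.304] [  -8. -331.  128.] [-2.06 -0.65  0.4 ]
[ 0.454 -0.071  0.316] [ -21. -362.  131.] [-2.2  -0.63  0.49]
[ 0.47 -0.04  0.33] [ -37. -396.  135.] [-2.33 -0.61  0.59]
```

>>> servo_tool(steps="16 -44 18 -0.18 -0.1 -0.02 1; 27 -83 37 -0.36 -0.19 -0.02 1; 34 -116 57 -0.54 -0.28 -0.02 1; 37 -144 75 -0.72 -0.35 -0.01 1; 38 -169 92 -0.9 -0.42 0 1; 36 -191 105 -1.08 -0.49 0.03 1; 33 -211 114 -1.26 -0.54 0.07 1; 28 -231 121 -1.43 -0.58 0.12 1; 21 -253 125 -1.59 -0.62 0.17 1; 13 -276 126 -1.76 -0.64 0.24 1; 4 -302 127 -1.91 -0.65 0.31 1; -8 -331 128 -2.06 -0.65 0.4 1; -21 -362 131 -2.2 -0.63 0.49 1; -37 -396 135 -2.33 -0.61 0.59 1; -37 -396 135 -2.33 -0.61 0.59 1; -37 -396 135 -2.33 -0.61 0.59 1; -37 -396 135 -2.33 -0.61 0.59 1")

```text
clock: 5.75
position: [0.4695, -0.0416, 0.3298]
orientation: [-0.25, -0.254, 0.661, -0.66]
contact_force: [1.2, 0.5, 0.1]
grip_width: 0.0941
```

```bash
python3 - <<'E'
from m import *
q=tool(-90,48,0); X=q.as_matrix()[:,0]; G=np.array([.5245,-.2,.077])
show((G-.2*X,q),(G-.1*X,q),(G,q))
from bench import camera; import cv2
for n in ["scene","wrist"]:
    c=camera(n); cv2.imwrite(f"pics/{n}2.png",c["frame"][:,:,::-1]); pickle.dump(c,open(n+"2.pkl","wb"))
E
```

```text
t 5.75 p [ 0.4695 -0.0416  0.3298] j [ 0.39  0.38 -1.14  1.92  0.87  1.79 -0.97] F [1.2 0.5 0.1] w 0.0941
[ 8.6334e+01  5.5661e+01 -8.1996e+01  4.0000e-03  4.0000e-03  4.0000e-03]
[ 1.86332e+02  5.60380e+01 -8.24300e+01  4.00000e-03  4.00000e-03
  4.00000e-03]
[ 2.8633e+02  5.6416e+01 -8.2864e+01  4.0000e-03  4.0000e-03  4.0000e-03]
```

View pics/scene2.png

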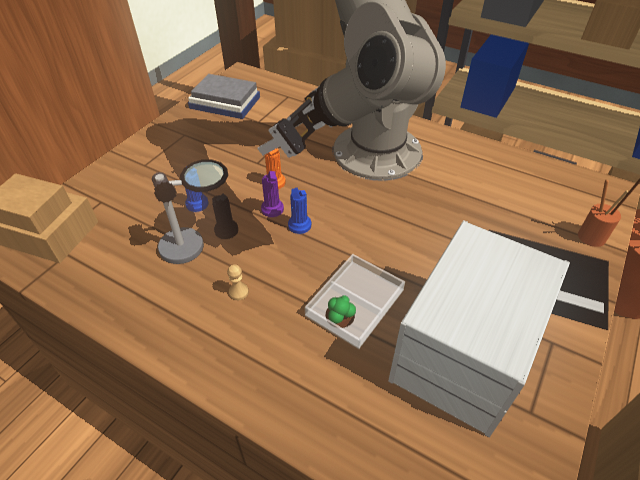

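View pics/wrist2.png

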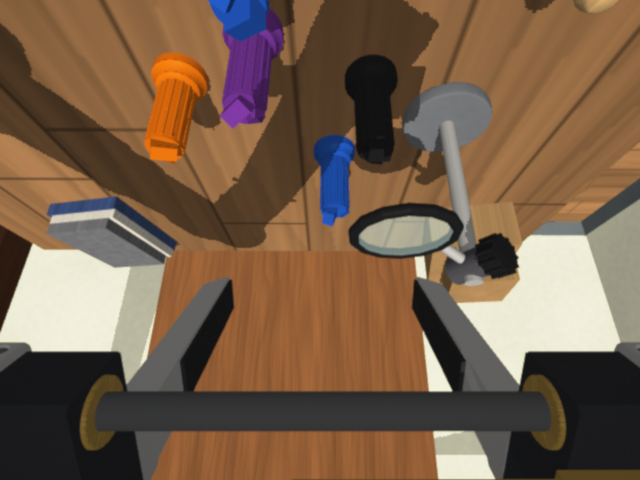

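The scene view shows the gripper above the tray side of the look-alikes and clear of the lens. The wrist view shows the whole column, with its foot at about (371,78) and top at (376,155). I'll check the estimate against this view.

```bash
python3 - <<'E'
from h import *
import cv2
c=pickle.load(open("wrist2.pkl","rb")); im=c["frame"][:,:,::-1].copy()
def cyl(r,z,n=40):
    a=np.linspace(0,2*np.pi,n); return np.c_[r*np.cos(a),r*np.sin(a),0*a+z]
big=cv2.resize(im[30:280,250:550],None,fx=2.6,fy=2.6,interpolation=cv2.INTER_CUBIC)
def dr(P,col):
    q=((proj(c,P)-[250,30])*2.6).astype(int); cv2.polylines(big,[q.reshape(-1,1,2)],False,col,1)
C=[.5245,-.2003,0]
for r,z in ((.032,0),(.02,.03),(.02,.112)): dr(cyl(r,z)+C,(0,255,255))
for z in (.203,.215): dr(cyl(.0575,z)+[.5492,-.2096,0],(0,0,255))
dr(cyl(.058,.02)+[.6333,-.2643,0],(0,255,0)); dr(cyl(.058,.0)+[.6333,-.2643,0],(0,255,0))
cv2.imwrite("pics/w2o.png",big)
E
```

```text
(no output)
```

View pics/w2o.png

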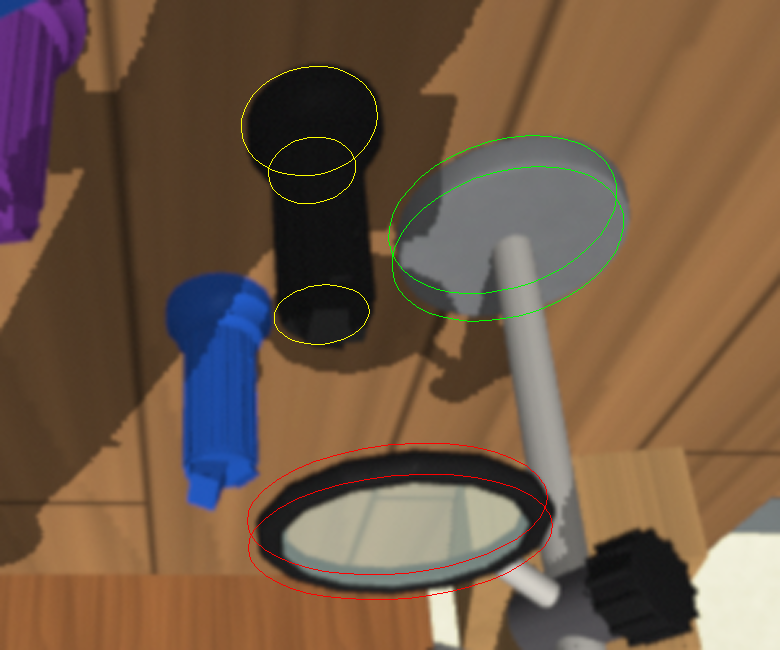

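>>> servo_tool(steps="22 14 -20 0 0 0 1; 43 28 -41 0 0 0 1; 65 43 -62 0 0 0 1; 86 57 -82 0.004 0.004 0.004 1; 111 57 -82 0.004 0.004 0.004 1; 136 57 -82 0.004 0.004 0.004 1; 161 57 -82 0.004 0.004 0.004 1; 186 57 -82 0.004 0.004 0.004 1; 186 57 -82 0.004 0.004 0.004 1")

```text
clock: 6.98
position: [0.525, -0.1277, 0.1439]
orientation: [-0.253, -0.253, 0.661, -0.66]
contact_force: [-0.7, 0.0, 0.5]
grip_width: 0.094
```

```bash
python3 - <<'E'
from m import *
q=tool(-90,48,0); X=q.as_matrix()[:,0]; G=np.array([.5255,-.2,.077])
show((G,q))
from bench import camera; import cv2
for n in ["scene","wrist"]:
    c=camera(n); cv2.imwrite(f"pics/{n}3.png",c["frame"][:,:,::-1]); pickle.dump(c,open(n+"3.pkl","wb"))
E
```

```text
t 6.97 p [ 0.525  -0.1277  0.1439] j [ 0.39  0.68 -0.96  2.01  1.16  1.61 -1.15] F [-0.7  0.   0.5] w 0.094
[ 9.8463e+01  7.0300e-01 -1.4620e+00 -1.0000e-03  1.0000e-03  2.0000e-03]
```

View pics/scene3.png

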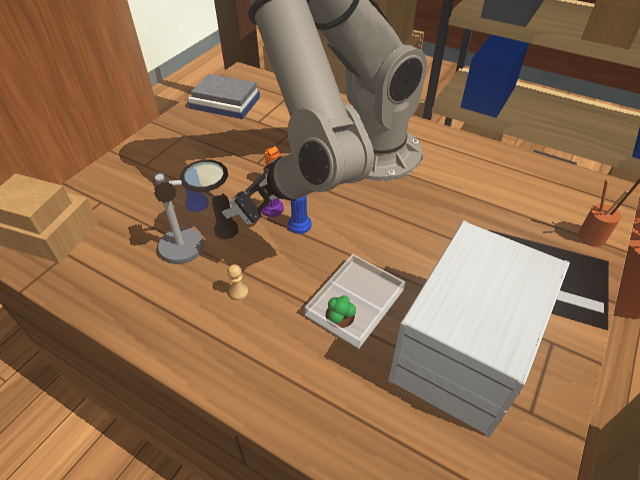

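View pics/wrist3.png

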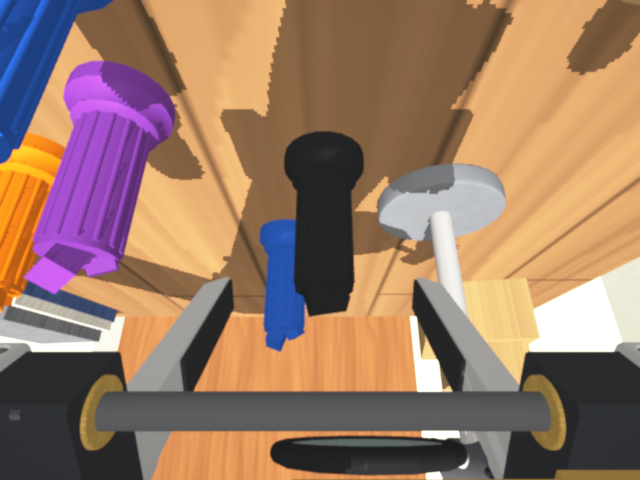

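The column sits centred between the fingers (about x=324), and the lens is below in this inverted view, so it is clear. Advancing to the grasp pose.

>>> servo_tool(steps="14 1 -1 0 0 0 1; 28 1 -1 0 0 0 1; 42 1 -1 0 0 0 1; 56 1 -1 0 0 0 1; 70 1 -1 0 0 0 1; 84 1 -1 0 0 0 1; 98 1 -1 0 0 0 1; 98 1 -1 0 0 0 1; 98 1 -1 0 0 0 1")

```text
clock: 8.2
position: [0.5272, -0.1973, 0.0788]
orientation: [0.254, 0.253, -0.66, 0.66]
contact_force: [-0.2, 0.1, 0.5]
grip_width: 0.0939
```

```bash
python3 - <<'E'
from m import *
q=tool(-90,48,0); G=np.array([.5255,-.2,.077])
show((G,q))
from bench import camera; import cv2
for n in ["scene","wrist"]:
    c=camera(n); cv2.imwrite(f"pics/{n}4.png",c["frame"][:,:,::-1])
s=cv2.imread("pics/scene4.png")[130:280,130:330]; cv2.imwrite("pics/s4c.png",cv2.resize(s,None,fx=4,fy=4,interpolation=cv2.INTER_CUBIC))
E
```

```text
t 8.2 p [ 0.5272 -0.1973  0.0788] j [ 0.46  0.76 -0.88  2.05  1.3   1.51 -1.18] F [-0.2  0.1  0.5] w 0.0939
[ 3.210e+00 -1.671e+00  4.140e-01 -1.000e-03 -0.000e+00 -1.000e-03]
```

View pics/s4c.png

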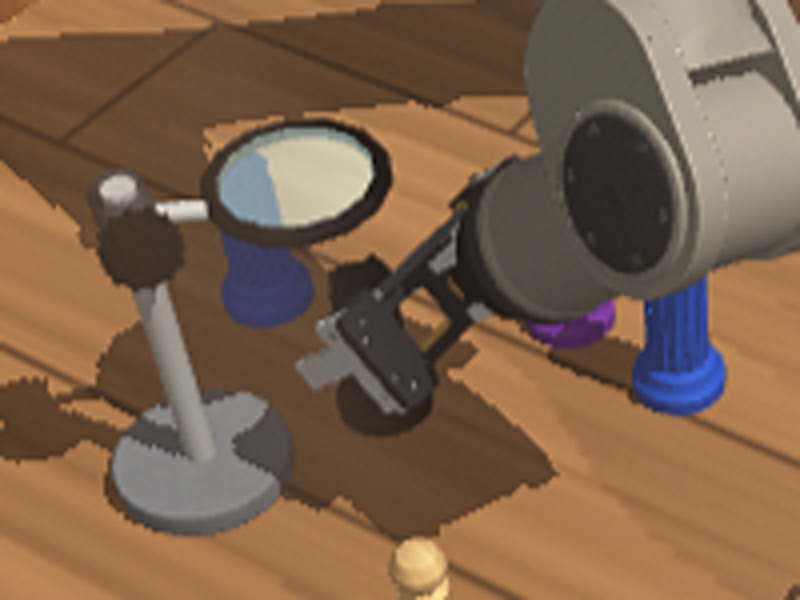

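View pics/wrist4.png

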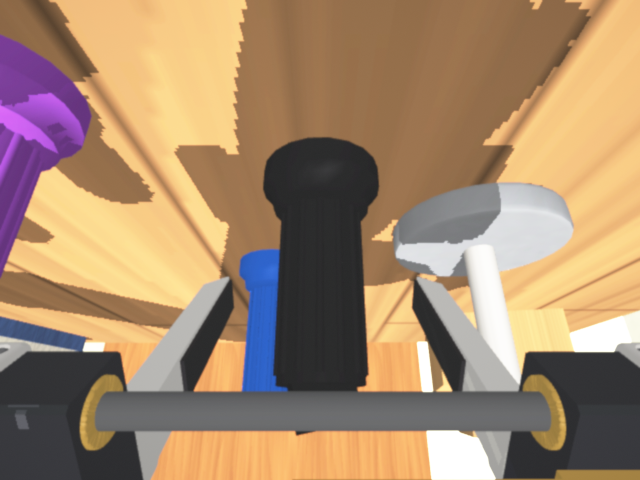

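>>> servo_tool(steps="3 -1 0 0 0 0 1; 3 -1 0 0 0 0 0.7; 3 -1 0 0 0 0 0.55; 3 -1 0 0 0 0 0.45; 3 -1 0 0 0 0 0.35; 3 -1 0 0 0 0 0.3; 3 -1 0 0 0 0 0.3; 3 -1 0 0 0 0 0.3; 3 -1 0 0 0 0 0.3; 3 -1 0 0 0 0 0.3", grip_force=25)

```text
clock: 9.55
position: [0.5263, -0.1995, 0.077]
orientation: [0.254, 0.253, -0.66, 0.661]
contact_force: [1.2, 0.1, 0.6]
grip_width: 0.0397
```

```bash
python3 - <<'E'
from m import *
o=observe();p=np.array(o["position"]); q=R.from_quat(o["orientation"])
show((p+[0,0,.012],q),(p+[0,.06,.016],q),(p+[0,.12,.03],q),(p+[0,.16,.08],q))
print(o["contact_force"],o["moment"])
E
```

```text
t 9.55 p [ 0.5263 -0.1995  0.077 ] j [ 0.46  0.76 -0.88  2.06  1.31  1.51 -1.18] F [1.2 0.1 0.6] w 0.0397
[-8.031  0.023  8.917  0.     0.     0.   ]
[-55.291   0.061 -28.265   0.      0.      0.   ]
[-109.244    0.118  -58.016    0.       0.       0.   ]
[-172.427    0.234  -47.632    0.       0.       0.   ]
[1.18919111 0.11075104 0.5801818 ] [ 0.64441074 -0.14824636  0.13293102]
```

Gripped, with the jaws at 39.7 mm. Now lift slightly, draw out in +y, then rise.

>>> servo_tool(steps="-4 0 4 0 0 0 0.3; -8 0 9 0 0 0 0.3; -16 0 3 0 0 0 0.3; -24 0 -3 0 0 0 0.3; -32 0 -10 0 0 0 0.3; -40 0 -16 0 0 0 0.3; -48 0 -22 0 0 0 0.3; -55 0 -28 0 0 0 0.3; -69 0 -36 0 0 0 0.3; -83 0 -43 0 0 0 0.3; -96 0 -51 0 0 0 0.3; -109 0 -58 0 0 0 0.3; -125 0 -55 0 0 0 0.3; -141 0 -53 0 0 0 0.3; -156 0 -50 0 0 0 0.3; -172 0 -48 0 0 0 0.3; -172 0 -48 0 0 0 0.3")

```text
clock: 11.68
position: [0.5266, -0.0386, 0.1575]
orientation: [0.255, 0.253, -0.659, 0.661]
contact_force: [0.0, -0.0, -2.8]
grip_width: 0.0395
```

```bash
python3 - <<'E'
from m import *
show()
from bench import camera; import cv2
for n in ["scene","wrist"]:
    c=camera(n); cv2.imwrite(f"pics/{n}5.png",c["frame"][:,:,::-1]); pickle.dump(c,open(n+"5.pkl","wb"))
E
```

```text
t 11.68 p [ 0.5266 -0.0386  0.1575] j [ 0.24  0.7  -1.    1.94  1.07  1.7  -1.23] F [ 0.  -0.  -2.8] w 0.0395
```

View pics/scene5.png

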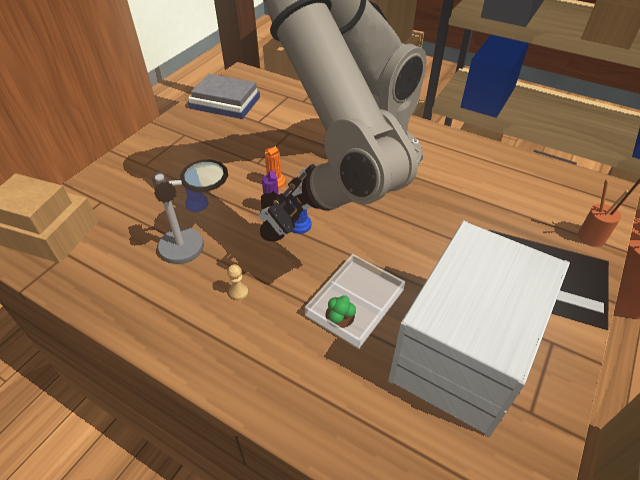

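View pics/wrist5.png

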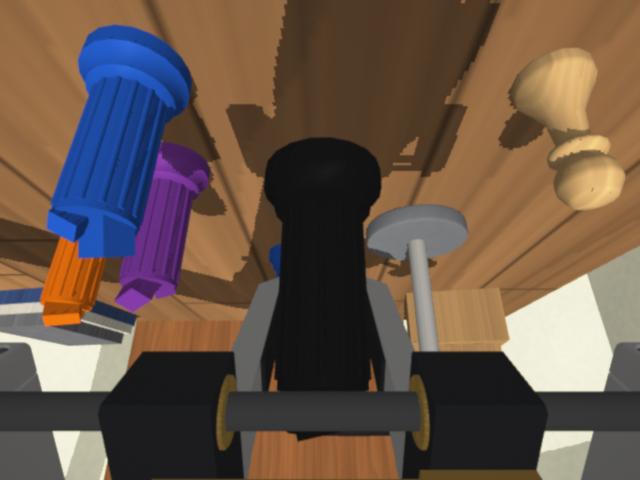

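The column is held at the same place in the wrist view, with its foot top at y≈138 as before, and weighs about 2.8 N. Next I'll plan the carry, turning the gripper to the far side (azimuth -180) so it stays clear of the cases.

```bash
export OMP_NUM_THREADS=1 OPENBLAS_NUM_THREADS=1; python3 - <<'E'
from ik import *
from bench import observe
o=observe(); j=o["joints"]; p0=np.array(o["position"]); q0=R.from_quat(o["orientation"]); p1=np.array([.5088,.2193,.165])
off=np.array([0,-.0005,0]) 
q0v=tool(-90,48,0); print("tilt err",np.degrees((q0v.inv()*q0).magnitude()))
N=16
for k in range(1,N+1):
    u=k/N; p=p0+(p1-p0)*u; az=-90-90*min(1,u*1.15); q=tool(az,48,0)
    j2,e,a=ik(p,q,j,.3); v=rel(o,p,q); print(v[:3].round(0),v[3:].round(3),"|",j2.round(2),round(e,1),round(a,1),"dj",np.abs(j2-j).max().round(2)); j=j2
E
```

```text
tilt err 0.11662409183807745
[-12.  -1. -10.] [ 0.074 -0.    -0.086] | [ 0.21  0.74 -0.97  1.87  1.01  1.75 -1.29] 0.0 0.0 dj 0.07
[-25.  -2. -21.] [ 0.15  -0.    -0.169] | [ 0.18  0.77 -0.95  1.8   0.94  1.8  -1.35] 0.0 0.0 dj 0.07
[-37.  -3. -31.] [ 0.225 -0.    -0.253] | [ 0.15  0.79 -0.93  1.73  0.87  1.84 -1.42] 0.0 0.0 dj 0.07
[-50.  -4. -42.] [ 0.301 -0.    -0.337] | [ 0.13  0.82 -0.91  1.67  0.81  1.87 -1.48] 0.0 0.0 dj 0.07
[-62.  -5. -52.] [ 0.377 -0.    -0.421] | [ 0.12  0.84 -0.89  1.61  0.74  1.89 -1.55] 0.0 0.0 dj 0.07
[-74.  -6. -63.] [ 0.452 -0.001 -0.505] | [ 0.1   0.86 -0.87  1.56  0.67  1.91 -1.63] 0.0 0.0 dj 0.07
[-87.  -8. -73.] [ 0.528 -0.001 -0.589] | [ 0.1   0.87 -0.86  1.51  0.6   1.92 -1.7 ] 0.0 0.0 dj 0.07
[-99.  -9. -83.] [ 0.603 -0.001 -0.673] | [ 0.09  0.89 -0.84  1.47  0.53  1.93 -1.78] 0.0 0.0 dj 0.08
[-112.  -10.  -94.] [ 0.679 -0.001 -0.757] | [ 0.09  0.9  -0.83  1.43  0.46  1.92 -1.86] 0.0 0.0 dj 0.08
[-124.  -11. -104.] [ 0.754 -0.001 -0.841] | [ 0.09  0.9  -0.81  1.4   0.39  1.91 -1.94] 0.0 0.0 dj 0.08
[-136.  -12. -115.] [ 0.83  -0.001 -0.924] | [ 0.1   0.91 -0.8   1.39  0.32  1.89 -2.01] 0.0 0.0 dj 0.08
[-149.  -13. -125.] [ 9.050e-01 -1.000e-03 -1.008e+00] | [ 0.11  0.91 -0.79  1.38  0.25  1.86 -2.09] 0.0 0.0 dj 0.08
[-161.  -14. -136.] [ 9.810e-01 -1.000e-03 -1.092e+00] | [ 0.12  0.91 -0.78  1.38  0.18  1.82 -2.17] 0.0 0.0 dj 0.08
[-174.  -15. -146.] [ 1.050e+00 -1.000e-03 -1.169e+00] | [ 0.13  0.9  -0.78  1.38  0.12  1.78 -2.24] 0.0 0.0 dj 0.07
[-186.  -16. -156.] [ 1.050e+00 -1.000e-03 -1.169e+00] | [ 0.11  0.9  -0.78  1.37  0.11  1.77 -2.26] 0.0 0.0 dj 0.02
[-198.  -17. -167.] [ 1.050e+00 -1.000e-03 -1.169e+00] | [ 0.09  0.91 -0.78  1.36  0.1   1.77 -2.28] 0.0 0.0 dj 0.02
```

>>> servo_tool(steps="-12 -1 -10 0.075 0 -0.084 0.3; -25 -2 -21 0.15 0 -0.169 0.3; -37 -3 -31 0.225 0 -0.253 0.3; -50 -4 -42 0.301 0 -0.337 0.3; -62 -5 -52 0.377 0 -0.421 0.3; -74 -6 -63 0.452 -0.001 -0.505 0.3; -87 -8 -73 0.528 -0.001 -0.589 0.3; -99 -9 -83 0.603 -0.001 -0.673 0.3; -112 -10 -94 0.679 -0.001 -0.757 0.3; -124 -11 -104 0.754 -0.001 -0.841 0.3; -136 -12 -115 0.83 -0.001 -0.924 0.3; -149 -13 -125 0.905 -0.001 -1.008 0.3; -161 -14 -136 0.981 -0.001 -1.092 0.3; -174 -15 -146 1.05 -0.001 -1.169 0.3; -186 -16 -156 1.05 -0.001 -1.169 0.3; -198 -17 -167 1.05 -0.001 -1.169 0.3; -198 -17 -167 1.05 -0.001 -1.169 0.3; -198 -17 -167 1.05 -0.001 -1.169 0.3")

```text
clock: 14.02
position: [0.5088, 0.2192, 0.1645]
orientation: [-0.358, -0.0, 0.934, -0.001]
contact_force: [0.9, -0.1, -1.5]
grip_width: 0.0396
```

```bash
python3 - <<'E'
from m import *
q=tool(-180,48,0); show(([.5088,.2193,.165],q),([.5088,.2193,.095],q),([.5088,.2193,.082],q))
from bench import camera; import cv2
for n in ["scene","top","wrist"]:
    c=camera(n); cv2.imwrite(f"pics/{n}6.png",c["frame"][:,:,::-1]); pickle.dump(c,open(n+"6.pkl","wb"))
E
```

```text
t 14.03 p [0.5088 0.2192 0.1645] j [ 0.09  0.91 -0.78  1.36  0.1   1.77 -2.28] F [ 0.9 -0.1 -1.5] w 0.0396
[-0.314 -0.123  0.37   0.001  0.    -0.001]
[ 4.6521e+01 -1.1500e-01 -5.1654e+01  1.0000e-03  0.0000e+00 -1.0000e-03]
[ 5.5219e+01 -1.1300e-01 -6.1315e+01  1.0000e-03  0.0000e+00 -1.0000e-03]
```

View pics/scene6.png

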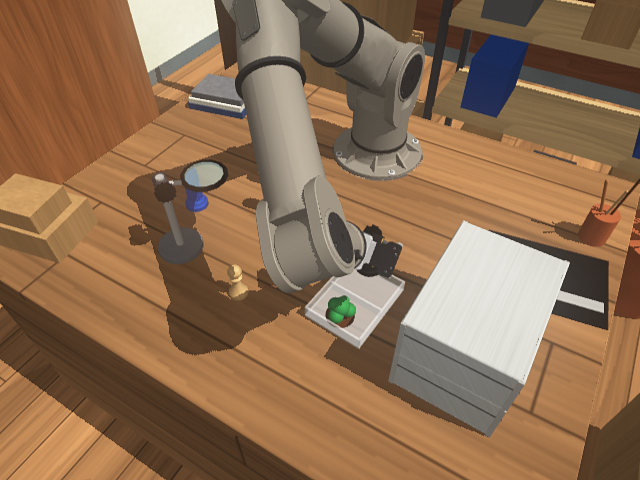

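View pics/wrist6.png

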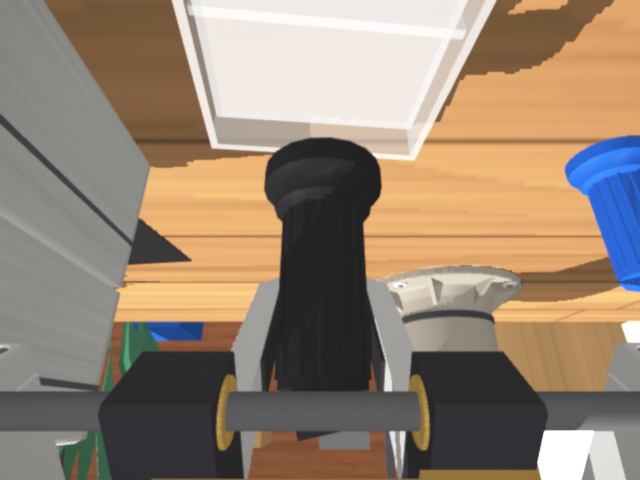

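View pics/top6.png

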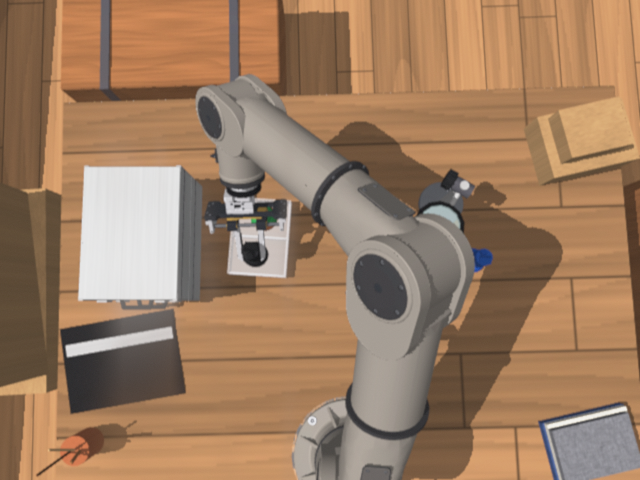

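```bash
python3 - <<'E'
from h import *
import cv2
p=[.55860245,.21468206,-.09165265]
def tr(l): l=np.array(l);c,s=np.cos(p[2]),np.sin(p[2]); return np.c_[c*l[:,0]-s*l[:,1]+p[0],s*l[:,0]+c*l[:,1]+p[1],l[:,2]]
for n in ("wrist","top"):
    c=pickle.load(open(n+"6.pkl","rb")); im=c["frame"][:,:,::-1].copy()
    k=1 if n=="wrist" else 5; x0,y0=(0,0) if k==1 else (200,180)
    if k>1: im=cv2.resize(im[180:290,200:320],None,fx=5,fy=5,interpolation=cv2.INTER_CUBIC)
    def dr(P,col): cv2.polylines(im,[((proj(c,P)-[x0,y0])*k).astype(int).reshape(-1,1,2)],False,col,1)
    for z in (.035,0): dr(tr([[.1,.075,z],[.1,-.075,z],[-.1,-.075,z],[-.1,.075,z],[.1,.075,z]]),(0,0,255))
    dr(tr([[0,.075,.035],[0,-.075,.035]]),(0,0,255))
    a=np.linspace(0,2*np.pi,40); 
    dr(np.c_[.5088+.032*np.cos(a),.2192+.032*np.sin(a),0*a+.0875],(0,255,255))
    cv2.imwrite(f"pics/{n}6o.png",im[:330])if k==1 else cv2.imwrite(f"pics/{n}6o.png",im)
E
```

```text
(no output)
```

View pics/wrist6o.png

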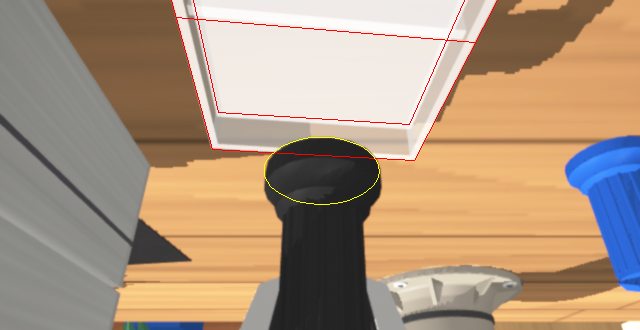

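View pics/top6o.png

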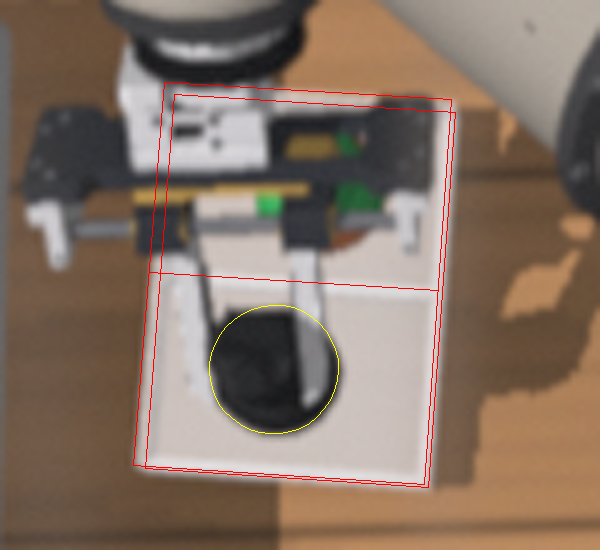

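Overlays of the tray and the column foot match both views. Lowering to about 5 mm above the floor.

>>> servo_tool(steps="6 0 -6 0 0 0 0.3; 12 0 -13 0 0 0 0.3; 18 0 -20 0 0 0 0.3; 24 0 -27 0 0 0 0.3; 31 0 -34 0 0 0 0.3; 37 0 -41 0 0 0 0.3; 43 0 -48 0 0 0 0.3; 48 0 -53 0 0 0 0.3; 51 0 -56 0 0 0 0.3; 51.5 0 -57 0 0 0 0.3; 51.5 0 -57 0 0 0 0.3")

```text
clock: 15.55
position: [0.5091, 0.2187, 0.088]
orientation: [-0.359, -0.0, 0.934, 0.0]
contact_force: [0.0, -0.9, -1.8]
grip_width: 0.0395
```

>>> servo_tool(steps="0.7 0 -0.7 0 0 0 0.3; 1.3 0 -1.5 0 0 0 0.3; 2 0 -2.2 0 0 0 0.3; 2.3 0 -2.6 0 0 0 0.3; 2.3 0 -2.6 0 0 0 0.3")

```text
clock: 16.18
position: [0.5091, 0.2187, 0.0845]
orientation: [-0.359, 0.0, 0.934, 0.0]
contact_force: [-0.3, -0.7, -3.4]
grip_width: 0.0393
```

>>> servo_tool(steps="0.3 0 -0.4 0 0 0 0.3; 0.7 0 -0.7 0 0 0 0.3; 1 0 -1.1 0 0 0 0.3; 1 0 -1.1 0 0 0 0.3")

```text
clock: 16.68
position: [0.5091, 0.2187, 0.0829]
orientation: [-0.359, -0.0, 0.934, 0.0]
contact_force: [-0.4, 1.0, -2.2]
grip_width: 0.0394
```

>>> servo_tool(steps="0.3 0 -0.4 0 0 0 0.3; 0.7 0 -0.7 0 0 0 0.3; 0.7 0 -0.7 0 0 0 0.3")

```text
clock: 17.05
position: [0.5091, 0.2188, 0.0821]
orientation: [-0.359, -0.0, 0.934, 0.0]
contact_force: [0.0, -1.0, -0.6]
grip_width: 0.0395
```

>>> servo_tool(steps="0.3 0 -0.4 0 0 0 0.3; 0.6 0 -0.6 0 0 0 0.3; 0.6 0 -0.6 0 0 0 0.3")

```text
clock: 17.42
position: [0.5091, 0.2188, 0.082]
orientation: [-0.358, -0.0, 0.934, 0.0]
contact_force: [1.8, -2.2, 8.5]
grip_width: 0.0398
```

```bash
python3 - <<'E'
from m import *
show()
E
```

```text
t 17.43 p [0.5091 0.2188 0.082 ] j [ 0.08  1.   -0.75  1.39  0.15  1.67 -2.26] F [ 1.8 -2.2  8.5] w 0.0398
```

Contact at about 8.5 N. Easing off slightly, then letting go.

>>> servo_tool(steps="-0.3 0 0.3 0 0 0 0.3; -0.3 0 0.3 0 0 0 0.43; -0.3 0 0.3 0 0 0 0.46; -0.3 0 0.3 0 0 0 0.5; -0.3 0 0.3 0 0 0 0.6; -0.3 0 0.3 0 0 0 0.8; -0.3 0 0.3 0 0 0 1; -0.3 0 0.3 0 0 0 1; -0.3 0 0.3 0 0 0 1; -0.3 0 0.3 0 0 0 1")

```text
clock: 18.68
position: [0.5091, 0.2188, 0.0824]
orientation: [-0.358, -0.0, 0.934, 0.0]
contact_force: [0.2, -0.1, 0.6]
grip_width: 0.0938
```

```bash
python3 - <<'E'
from m import *
show()
from bench import camera; import cv2
for n in ["wrist"]:
    c=camera(n); cv2.imwrite(f"pics/{n}7.png",c["frame"][:,:,::-1])
E
```

```text
t 18.68 p [0.5091 0.2188 0.0824] j [ 0.08  1.   -0.75  1.39  0.15  1.67 -2.26] F [ 0.2 -0.1  0.6] w 0.0938
```

View pics/wrist7.png

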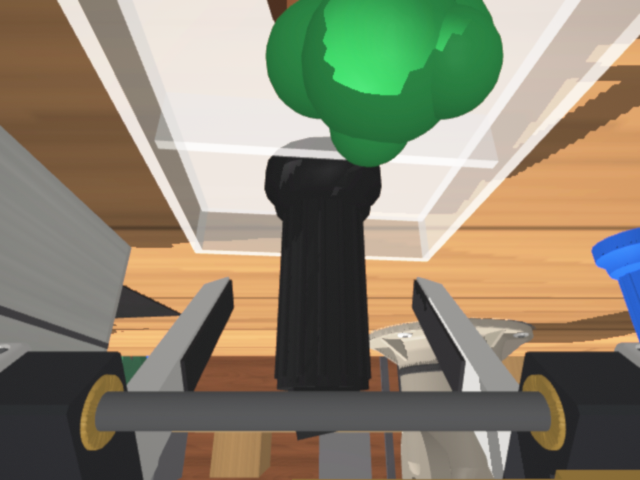

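The wrist view shows the column standing free inside the near compartment, with the foot at about (322,180). Backing out along the fingers.

>>> servo_tool(steps="-10 0 0 0 0 0 1; -22 0 0 0 0 0 1; -36 0 0 0 0 0 1; -52 0 0 0 0 0 1; -70 0 0 0 0 0 1; -90 0 0 0 0 0 1; -110 0 0 0 0 0 1; -130 0 0 0 0 0 1; -150 0 0 0 0 0 1; -150 0 0 0 0 0 1")

```text
clock: 19.98
position: [0.6216, 0.2191, 0.1837]
orientation: [-0.359, -0.0, 0.933, 0.001]
contact_force: [-0.2, -0.6, 0.5]
grip_width: 0.0939
```

```bash
export OMP_NUM_THREADS=1 OPENBLAS_NUM_THREADS=1; python3 - <<'E'
from ik import *
from bench import observe,camera
import cv2
for n in ["scene","top"]:
    c=camera(n); cv2.imwrite(f"pics/{n}8.png",c["frame"][:,:,::-1]); pickle.dump(c,open(n+"8.pkl","wb"))
o=observe(); j=o["joints"]; p0=np.array(o["position"]); q0=R.from_quat(o["orientation"]); print(o["clock"],p0)
# down, y = world (cos,-sin .027)
y=np.array([np.cos(.027),-np.sin(.027),0]); x=np.array([0,0,-1.]); q1=R.from_matrix(np.c_[x,y,np.cross(x,y)])
p1=np.array([.553,.095,.27]); rv=(q0.inv()*q1).as_rotvec(); print(rv)
jt=None
for sd in ([.3,.5,0,1.7,0,1,0],[.1,.5,-.3,1.7,0,1,0]):
    jj=ik(p1,q1,np.array(sd)+0*j,.3); print("target",jj[0].round(2),jj[1:])
    jf=ik(np.array([.553,.095,.031]),q1,jj[0],.3); print("low",jf[0].round(2),jf[1:])
jt=jj[0]
N=18
for k in range(1,N+1):
    t,M=fkm(j+(jt-j)*k/N); v=rel(o,t,R.from_matrix(M)); print(t.round(3),v[:3].round(0),v[3:].round(2), "ptdir",M[:,0].round(2))
E
```

```text
20.075 [0.62035324 0.21887814 0.18255295]
[-1.44477126  0.66057245  0.64363711]
target [-0.08  0.21 -0.24  1.8   0.06  1.14 -0.36] (np.float64(0.012974870670241735), np.float64(0.01032150709399072))
low [-0.13  0.5  -0.2   2.    0.15  0.66 -0.45] (np.float64(0.015399022360575674), np.float64(0.01014405646743277))
target [-0.02  0.22 -0.31  1.79  0.07  1.14 -0.38] (np.float64(0.009220852718743006), np.float64(0.009033225777804958))
low [-0.08  0.5  -0.25  1.99  0.2   0.67 -0.49] (np.float64(0.015911626845554055), np.float64(0.010646943047255115))
[0.617 0.219 0.188] [-1.  0.  7.] [-0.09  0.05  0.  ] ptdir [-0.71 -0.   -0.7 ]
[0.613 0.217 0.193] [-2.  1. 13.] [-0.18  0.09  0.01] ptdir [-0.68 -0.   -0.74]
[0.61  0.215 0.199] [-3.  4. 19.] [-0.26  0.14  0.02] ptdir [-0.64 -0.01 -0.77]
[0.607 0.212 0.203] [-4.  7. 25.] [-0.35  0.19  0.04] ptdir [-0.6  -0.01 -0.8 ]
[0.603 0.208 0.208] [-5. 11. 31.] [-0.44  0.23  0.06] ptdir [-0.57 -0.01 -0.82]
[0.6   0.203 0.213] [-5. 15. 36.] [-0.52  0.27  0.08] ptdir [-0.53 -0.01 -0.85]
[0.597 0.198 0.218] [-6. 21. 42.] [-0.61  0.31  0.11] ptdir [-0.49 -
[... 194 characters left out ...]
8. 43. 59.] [-0.85  0.43  0.21] ptdir [-0.36 -0.01 -0.93]
[0.583 0.168 0.236] [-8. 51. 65.] [-0.93  0.47  0.25] ptdir [-0.32 -0.01 -0.95]
[0.58  0.159 0.241] [-9. 60. 71.] [-1.01  0.5   0.3 ] ptdir [-0.28 -0.01 -0.96]
[0.576 0.149 0.246] [-9. 70. 77.] [-1.09  0.54  0.35] ptdir [-0.23 -0.01 -0.97]
[0.572 0.139 0.25 ] [-9. 80. 83.] [-1.16  0.57  0.4 ] ptdir [-0.19 -0.01 -0.98]
[0.568 0.128 0.255] [-9. 90. 89.] [-1.24  0.59  0.45] ptdir [-0.14 -0.   -0.99]
[0.563 0.118 0.26 ] [ -9. 101.  96.] [-1.31  0.62  0.51] ptdir [-0.09 -0.   -1.  ]
[0.558 0.106 0.265] [ -9. 112. 103.] [-1.38  0.64  0.58] ptdir [-0.05 -0.   -1.  ]
[0.553 0.095 0.27 ] [ -9. 124. 110.] [-1.44  0.66  0.64] ptdir [-0.  0. -1.]
```

View pics/scene8.png

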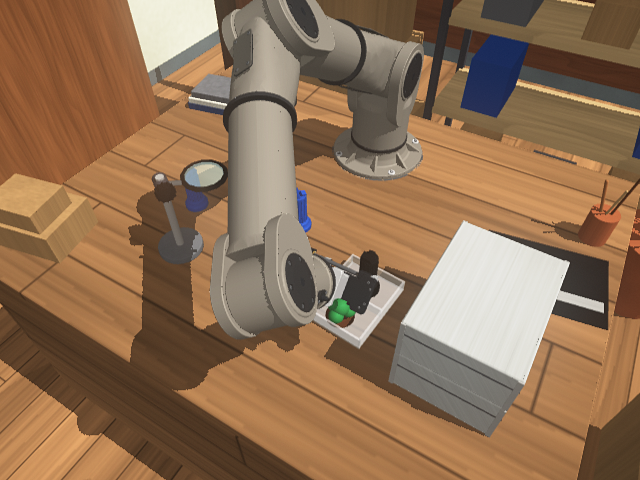

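The column stands upright in the tray and the shrub is unmoved. Going to a pose above the tray's -y side, tool down with the jaws along the case face.

>>> servo_tool(steps="-1 0 7 -0.09 0.05 0 1; -2 1 13 -0.18 0.09 0.01 1; -3 4 19 -0.26 0.14 0.02 1; -4 7 25 -0.35 0.19 0.04 1; -5 11 31 -0.44 0.23 0.06 1; -5 15 36 -0.52 0.27 0.08 1; -6 21 42 -0.61 0.31 0.11 1; -6 28 47 -0.69 0.36 0.14 1; -7 35 53 -0.77 0.39 0.17 1; -8 43 59 -0.85 0.43 0.21 1; -8 51 65 -0.93 0.47 0.25 1; -9 60 71 -1.01 0.5 0.3 1; -9 70 77 -1.09 0.54 0.35 1; -9 80 83 -1.16 0.57 0.4 1; -9 90 89 -1.24 0.59 0.45 1; -9 101 96 -1.31 0.62 0.51 1; -9 112 103 -1.38 0.64 0.58 1; -9 124 110 -1.445 0.66 0.644 1; -9 124 110 -1.445 0.66 0.644 1; -9 124 110 -1.445 0.66 0.644 1")

```text
clock: 22.58
position: [0.5533, 0.0948, 0.27]
orientation: [-0.507, -0.493, 0.508, -0.493]
contact_force: [0.3, 0.2, 0.3]
grip_width: 0.0939
```

```bash
python3 - <<'E'
from m import *
from bench import camera; import cv2
y=np.array([np.cos(.027),-np.sin(.027),0]); x=np.array([0,0,-1.]); q1=R.from_matrix(np.c_[x,y,np.cross(x,y)])
show(([.553,.095,.27],q1),([.553,.095,.031],q1),([.553,.125,.031],q1))
for n in ["scene","top","wrist"]:
    c=camera(n); cv2.imwrite(f"pics/{n}9.png",c["frame"][:,:,::-1]); pickle.dump(c,open(n+"9.pkl","wb"))
t=cv2.imread("pics/top9.png")[150:310,150:350]; cv2.imwrite("pics/t9c.png",cv2.resize(t,None,fx=4,fy=3.75))
E
```

```text
t 22.57 p [0.5533 0.0948 0.27  ] j [ 0.65  0.43 -1.2   1.76  0.42  1.25 -0.69] F [0.3 0.2 0.3] w 0.0939
[-0.004 -0.266 -0.155 -0.001  0.001  0.001]
[ 2.38995e+02  1.00000e-02 -3.53000e-01 -1.00000e-03  1.00000e-03
  1.00000e-03]
[ 2.38971e+02 -8.44000e-01 -3.03410e+01 -1.00000e-03  1.00000e-03
  1.00000e-03]
```

View pics/scene9.png

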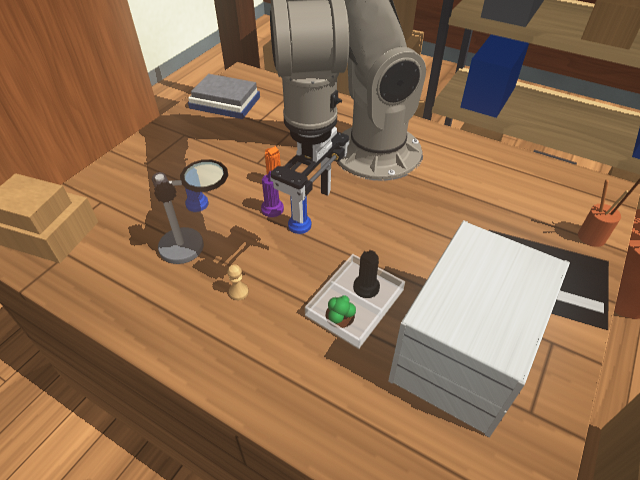

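View pics/wrist9.png

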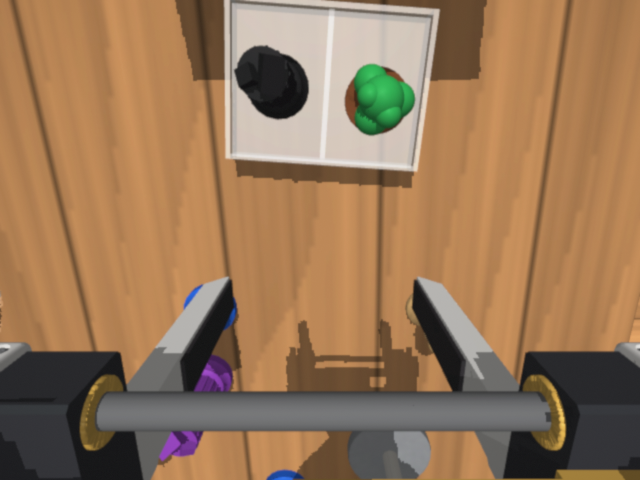

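Both the column and the shrub stand in the tray, and the tray is in its original spot. Lowering the fingers beside the tray.

>>> servo_tool(steps="25 0 0 0 0 0 1; 55 0 0 0 0 0 1; 85 0 0 0 0 0 1; 115 0 0 0 0 0 1; 145 0 0 0 0 0 1; 172 0 0 0 0 0 1; 195 0 0 0 0 0 1; 212 0 0 0 0 0 1; 225 0 0 0 0 0 1; 234 0 0 0 0 0 1; 238 0 0 0 0 0 1; 238 0 0 0 0 0 1")

```text
clock: 24.22
position: [0.5533, 0.0954, 0.032]
orientation: [-0.506, -0.494, 0.507, -0.493]
contact_force: [-0.1, -0.4, -0.5]
grip_width: 0.0941
```

```bash
python3 - <<'E'
from m import *
y=np.array([np.cos(.027),-np.sin(.027),0]); x=np.array([0,0,-1.]); q1=R.from_matrix(np.c_[x,y,np.cross(x,y)])
show(([.553,.12,.031],q1),([.556,.200,.031],q1))
E
```

```text
t 24.23 p [0.5533 0.0954 0.032 ] j [ 0.44  0.69 -0.95  1.96  0.74  0.88 -0.94] F [-0.1 -0.4 -0.5] w 0.0941
[ 9.780e-01 -9.350e-01 -2.455e+01  0.000e+00 -0.000e+00  1.000e-03]
[ 9.97000e-01 -9.00000e-02 -1.04601e+02  0.00000e+00 -0.00000e+00
  1.00000e-03]
```

>>> servo_tool(steps="0 0 -5 0 0 0 1; 0 0 -11 0 0 0 1; 0 0 -17 0 0 0 1; 0 0 -22 0 0 0 1; 0 0 -25 0 0 0 1; 0 0 -27 0 0 0 1; 0 0 -29 0 0 0 1; 0 0 -31 0 0 0 1; 0 0 -33 0 0 0 1; 0 0 -35 0 0 0 1; 0 0 -37 0 0 0 1; 0 0 -39 0 0 0 1; 0 0 -41 0 0 0 1; 0 0 -43 0 0 0 1; 0 0 -45 0 0 0 1; 0 0 -47 0 0 0 1; 0 0 -49 0 0 0 1; 0 0 -51 0 0 0 1; 0 0 -53 0 0 0 1; 0 0 -55 0 0 0 1")

```text
clock: 26.72
position: [0.5546, 0.1503, 0.032]
orientation: [-0.506, -0.494, 0.507, -0.493]
contact_force: [-0.9, -5.7, 1.9]
grip_width: 0.0942
```

```bash
python3 - <<'E'
from m import *
from bench import camera; import cv2
show()
for n in ["scene","top","wrist"]:
    c=camera(n); cv2.imwrite(f"pics/{n}10.png",c["frame"][:,:,::-1]); pickle.dump(c,open(n+"10.pkl","wb"))
E
```

```text
t 26.73 p [0.5546 0.1503 0.032 ] j [ 0.34  0.71 -0.95  1.93  0.74  0.9  -1.02] F [-0.9 -5.7  1.9] w 0.0942
```

View pics/scene10.png

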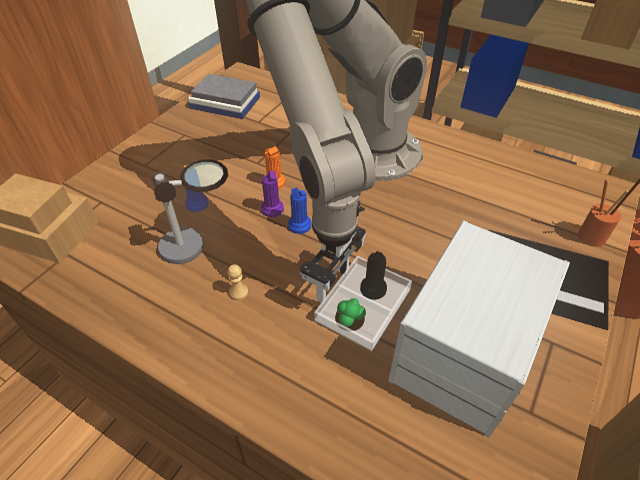

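View pics/wrist10.png

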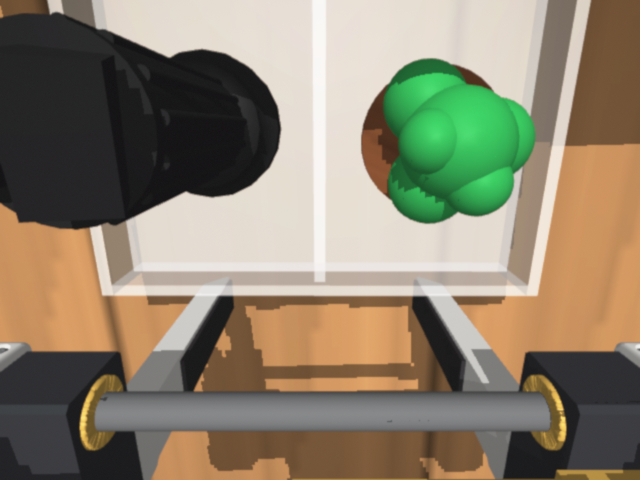

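The wrist view shows the tray's long side squared against both fingers (edge at y≈295), with the column and shrub upright. Pushing on at about 17 mm/s.

>>> servo_tool(steps="0 0 -2 0 0 0 1; 0 0 -4 0 0 0 1; 0 0 -6 0 0 0 1; 0 0 -8 0 0 0 1; 0 0 -10 0 0 0 1; 0 0 -12 0 0 0 1; 0 0 -14 0 0 0 1; 0 0 -16 0 0 0 1; 0 0 -18 0 0 0 1; 0 0 -20 0 0 0 1; 0 0 -22 0 0 0 1; 0 0 -24 0 0 0 1; 0 0 -26 0 0 0 1; 0 0 -28 0 0 0 1; 0 0 -30 0 0 0 1; 0 0 -32 0 0 0 1; 0 0 -34 0 0 0 1; 0 0 -36 0 0 0 1; 0 0 -38 0 0 0 1; 0 0 -40 0 0 0 1")

```text
clock: 29.38
position: [0.5556, 0.1903, 0.032]
orientation: [-0.506, -0.494, 0.507, -0.493]
contact_force: [0.1, -6.0, 2.7]
grip_width: 0.0942
```

```bash
python3 - <<'E'
from m import *
from bench import camera; import cv2
show()
for n in ["scene","top","wrist"]:
    c=camera(n); cv2.imwrite(f"pics/{n}11.png",c["frame"][:,:,::-1]); pickle.dump(c,open(n+"11.pkl","wb"))
t=cv2.imread("pics/top11.png")[150:310,150:350]; cv2.imwrite("pics/t11c.png",cv2.resize(t,None,fx=4,fy=3.75))
t=cv2.imread("pics/scene11.png")[210:390,300:500]; cv2.imwrite("pics/s11c.png",cv2.resize(t,None,fx=3.3,fy=3.3))
E
```

```text
t 29.38 p [0.5556 0.1903 0.032 ] j [ 0.26  0.72 -0.94  1.9   0.74  0.91 -1.08] F [ 0.1 -6.   2.7] w 0.0942
```

View pics/s11c.png

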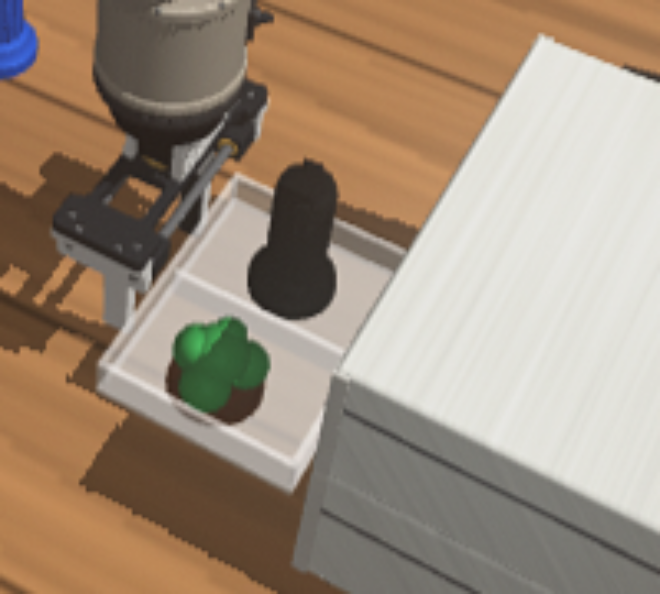

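View pics/t11c.png

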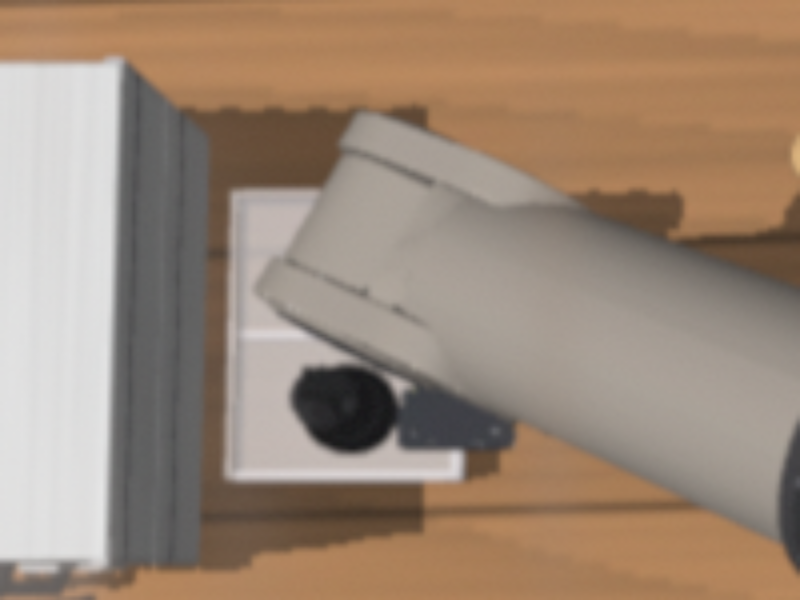

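```bash
python3 - <<'E'
from h import *
for u,v in ((150+231/4,150+190/3.75),(150+227/4,150+475/3.75)):
    print("rim",onz(T,u,v,.035))
for u,v in ((150+208/4,150+190/3.75),(150+201/4,150+475/3.75)): print("case base",onz(T,u,v,0))
E
```

```text
rim [0.65586724 0.34586389 0.035     ]
rim [0.45820824 0.34993957 0.035     ]
case base [0.6630434  0.36851448 0.        ]
case base [0.46031116 0.37445843 0.        ]
```

About 22–24 mm remain. Approaching more slowly.

>>> servo_tool(steps="0 0 -1.5 0 0 0 1; 0 0 -3 0 0 0 1; 0 0 -4.5 0 0 0 1; 0 0 -6 0 0 0 1; 0 0 -7.5 0 0 0 1; 0 0 -9 0 0 0 1; 0 0 -10.5 0 0 0 1; 0 0 -12 0 0 0 1; 0 0 -13.5 0 0 0 1; 0 0 -15 0 0 0 1; 0 0 -16.5 0 0 0 1; 0 0 -17.5 0 0 0 1; 0 0 -18 0 0 0 1")

```text
clock: 31.15
position: [0.556, 0.2084, 0.032]
orientation: [-0.506, -0.494, 0.507, -0.493]
contact_force: [-0.3, -5.6, 3.0]
grip_width: 0.0939
```

>>> servo_tool(steps="0 0 -0.5 0 0 0 1; 0 0 -1 0 0 0 1; 0 0 -1.5 0 0 0 1; 0 0 -2 0 0 0 1; 0 0 -2.5 0 0 0 1; 0 0 -3 0 0 0 1")

```text
clock: 31.9
position: [0.5561, 0.2109, 0.032]
orientation: [-0.506, -0.493, 0.507, -0.493]
contact_force: [-0.5, -5.9, 2.8]
grip_width: 0.0933
```

>>> servo_tool(steps="0 0 -0.5 0 0 0 1; 0 0 -1 0 0 0 1; 0 0 -1.5 0 0 0 1; 0 0 -1.8 0 0 0 1")

```text
clock: 32.4
position: [0.5562, 0.2122, 0.032]
orientation: [-0.506, -0.493, 0.508, -0.493]
contact_force: [-1.2, -6.8, 4.1]
grip_width: 0.0938
```

```bash
python3 - <<'E'
from m import *
from bench import camera; import cv2
show()
for n in ["scene","top","wrist"]:
    c=camera(n); cv2.imwrite(f"pics/{n}12.png",c["frame"][:,:,::-1]); pickle.dump(c,open(n+"12.pkl","wb"))
t=cv2.imread("pics/top12.png")[170:300,180:280]; cv2.imwrite("pics/t12c.png",cv2.resize(t,None,fx=4.5,fy=4.5))
E
```

```text
t 32.4 p [0.5562 0.2122 0.032 ] j [ 0.22  0.73 -0.94  1.88  0.74  0.92 -1.11] F [-1.2 -6.8  4.1] w 0.0938
```

View pics/t12c.png

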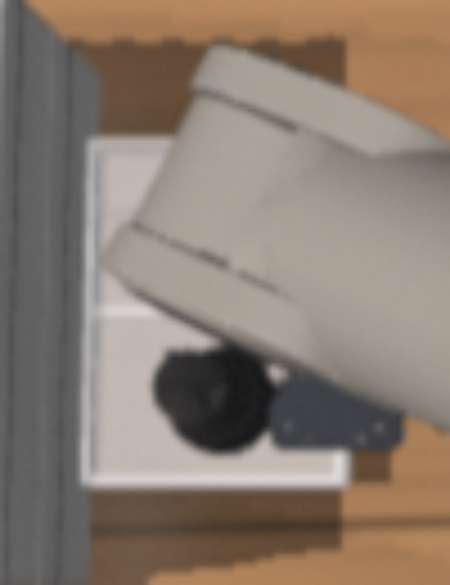

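View pics/wrist12.png

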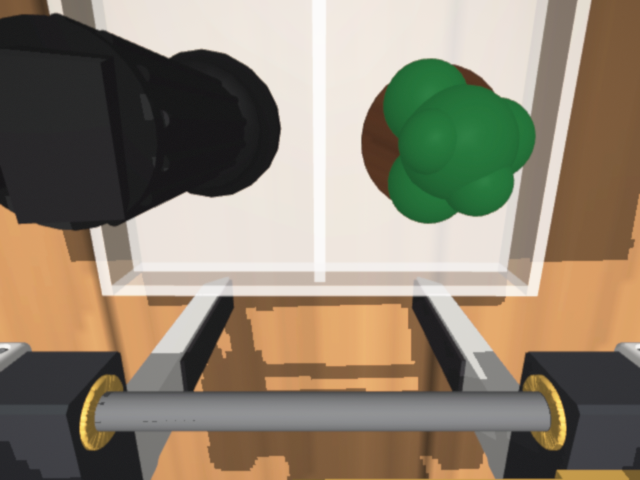

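The top view shows the tray rim (x≈199) almost at the case base, and the force is still plain sliding friction. Creeping on.

>>> servo_tool(steps="0 0 -0.6 0 0 0 1; 0 0 -1.1 0 0 0 1; 0 0 -1.6 0 0 0 1; 0 0 -2 0 0 0 1")

```text
clock: 33.05
position: [0.5562, 0.213, 0.032]
orientation: [-0.505, -0.493, 0.508, -0.493]
contact_force: [-0.8, -11.7, 9.1]
grip_width: 0.0936
```

>>> servo_tool(steps="0 0 -0.6 0 0 0 1; 0 0 -1.1 0 0 0 1; 0 0 -1.6 0 0 0 1; 0 0 -2 0 0 0 1")

```text
clock: 33.55
position: [0.5562, 0.213, 0.0319]
orientation: [-0.505, -0.492, 0.509, -0.494]
contact_force: [-1.6, -14.9, 11.2]
grip_width: 0.0934
```

```bash
python3 - <<'E'
from m import *
from bench import camera; import cv2
show(); o=observe(); print(R.from_quat(o["orientation"]).as_matrix().round(4), o["moment"].round(2))
for n in ["scene","top","wrist"]:
    c=camera(n); cv2.imwrite(f"pics/{n}13.png",c["frame"][:,:,::-1]); pickle.dump(c,open(n+"13.pkl","wb"))
t=cv2.imread("pics/top13.png")[180:290,180:260]; cv2.imwrite("pics/t13c.png",cv2.resize(t,None,fx=5.4,fy=5.4,interpolation=cv2.INTER_CUBIC))
t=cv2.imread("pics/scene13.png")[230:370,320:460]; cv2.imwrite("pics/s13c.png",cv2.resize(t,None,fx=4.2,fy=4.2,interpolation=cv2.INTER_CUBIC))
E
```

```text
t 33.55 p [0.5562 0.213  0.0319] j [ 0.22  0.73 -0.94  1.88  0.75  0.93 -1.11] F [ -1.6 -14.9  11.2] w 0.0934
[[-0.0028  0.9996 -0.0284]
 [-0.007  -0.0284 -0.9996]
 [-1.     -0.0026  0.0071]] [-3.48  0.73  0.39]
```

View pics/t13c.png

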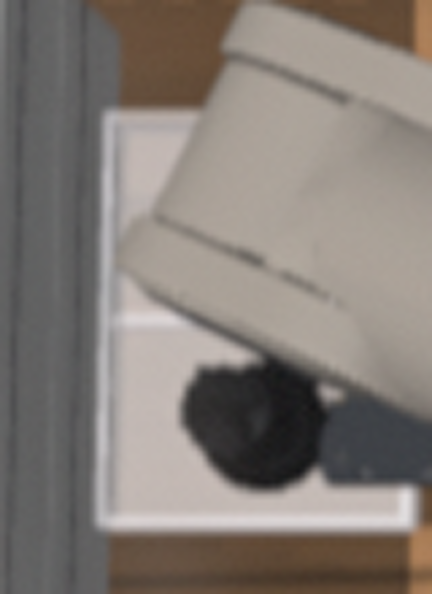

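View pics/s13c.png

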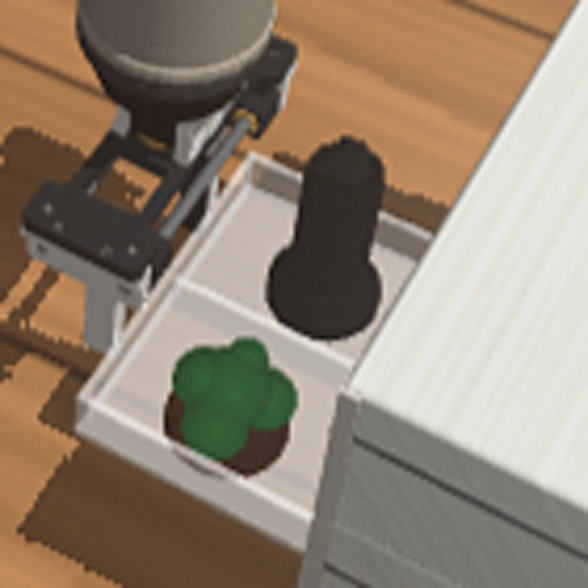

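View pics/wrist13.png

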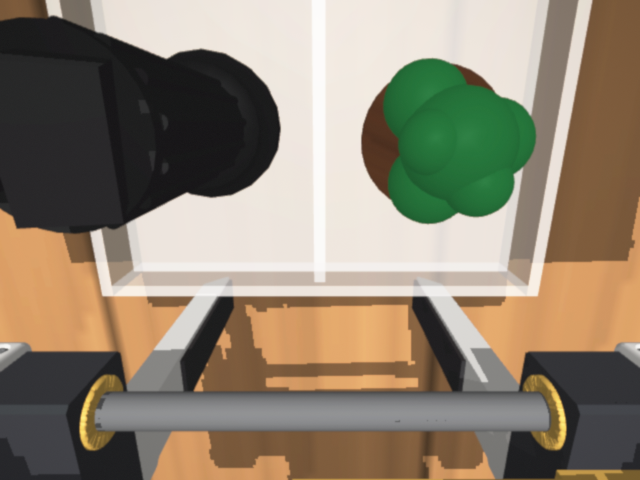

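The tray has stopped against the cases: the TCP is stuck at y=0.213 and the force is rising to 15 N. To make sure it is flush rather than touching at one corner, I'll back off, close the fingers, and nudge once at mid-length.

>>> servo_tool(steps="0 0 1 0 0 0 1; 0 0 3 0 0 0 1; 0 0 7 0 0 0 1; 0 0 12 0 0 0 1; 0 0 15 0 0 0 0.7; 0 0 15 0 0 0 0.4; 0 0 15 0 0 0 0.2; 0 0 15 0 0 0 0.05; 0 0 15 0 0 0 0.05; 0 0 15 0 0 0 0.05; 0 0 15 0 0 0 0.05; 0 0 15 0 0 0 0.05", grip_force=10)

```text
clock: 35.2
position: [0.5557, 0.198, 0.032]
orientation: [-0.505, -0.492, 0.509, -0.494]
contact_force: [0.3, -0.4, 0.2]
grip_width: 0.0174
```

```bash
python3 - <<'E'
from m import *
y=np.array([np.cos(.0284),-np.sin(.0284),0]); x=np.array([0,0,-1.]); q1=R.from_matrix(np.c_[x,y,np.cross(x,y)])
show(([.557,.207,.030],q1),([.557,.213,.030],q1))
from bench import camera; import cv2
for n in ["wrist"]:
    c=camera(n); cv2.imwrite(f"pics/{n}14.png",c["frame"][:,:,::-1]); pickle.dump(c,open(n+"14.pkl","wb"))
E
```

```text
t 35.2 p [0.5557 0.198  0.032 ] j [ 0.24  0.73 -0.94  1.9   0.74  0.92 -1.09] F [ 0.3 -0.4  0.2] w 0.0174
[ 1.972e+00  1.028e+00 -9.027e+00  0.000e+00  7.000e-03  3.000e-03]
[ 1.9300e+00  8.5800e-01 -1.5024e+01  0.0000e+00  7.0000e-03  3.0000e-03]
```

View pics/wrist14.png

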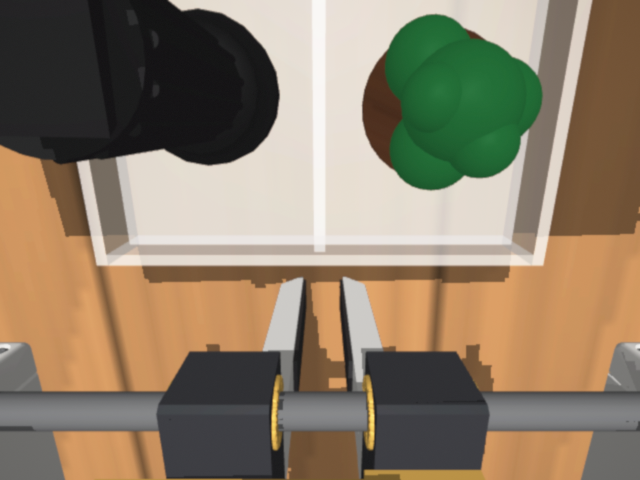

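Fingers are nearly closed and centred on the divider. Now a gentle central nudge.

>>> servo_tool(steps="1 0 -4 0 0 0 0.05; 1 0 -8 0 0 0 0.05; 1 0 -11 0 0 0 0.05; 1 0 -12.5 0 0 0 0.05; 1 0 -13.5 0 0 0 0.05; 1 0 -14.2 0 0 0 0.05; 1 0 -14.8 0 0 0 0.05; 1 0 -15.3 0 0 0 0.05; 1 0 -15.3 0 0 0 0.05")

```text
clock: 36.38
position: [0.5562, 0.2129, 0.0309]
orientation: [-0.505, -0.492, 0.51, -0.494]
contact_force: [-0.4, -3.7, 1.4]
grip_width: 0.0048
```

>>> servo_tool(steps="0 0 -0.5 0 0 0 0.05; 0 0 -1 0 0 0 0.05; 0 0 -1.5 0 0 0 0.05; 0 0 -1.8 0 0 0 0.05")

```text
clock: 36.88
position: [0.5562, 0.213, 0.0308]
orientation: [-0.504, -0.491, 0.511, -0.494]
contact_force: [-2.2, -11.9, 10.8]
grip_width: 0.0045
```

It's stopped at the same y with 12 N, against about 6 N for free sliding, so the tray is seated. Withdrawing clear.

>>> servo_tool(steps="0 0 1 0 0 0 0.05; 0 0 3 0 0 0 0.05; 0 0 8 0 0 0 0.05; 0 0 16 0 0 0 0.05; 0 0 28 0 0 0 0.05; 0 0 42 0 0 0 0.05; 0 0 58 0 0 0 0.05; 0 0 75 0 0 0 0.05; 0 0 90 0 0 0 0.05; -20 0 95 0 0 0 0.05; -50 0 95 0 0 0 0.05; -85 0 95 0 0 0 0.05; -120 0 95 0 0 0 0.05; -155 0 95 0 0 0 0.05; -190 0 95 0 0 0 0.05; -220 0 95 0 0 0 0.05; -230 0 95 0 0 0 0.05; -230 0 95 0 0 0 0.05")

```text
clock: 39.12
position: [0.5541, 0.1206, 0.2624]
orientation: [-0.504, -0.49, 0.511, -0.495]
contact_force: [0.4, 0.7, -0.9]
grip_width: 0.0045
```

```bash
python3 - <<'E'
from m import *
from bench import camera; import cv2
show()
for n in ["scene","top","wrist"]:
    c=camera(n); cv2.imwrite(f"pics/{n}15.png",c["frame"][:,:,::-1]); pickle.dump(c,open(n+"15.pkl","wb"))
t=cv2.imread("pics/top15.png")[180:290,180:320]; cv2.imwrite("pics/t15c.png",cv2.resize(t,None,fx=5.4,fy=5.4,interpolation=cv2.INTER_CUBIC))
E
```

```text
t 39.12 p [0.5541 0.1206 0.2624] j [ 0.56  0.43 -1.15  1.76  0.42  1.24 -0.73] F [ 0.4  0.7 -0.9] w 0.0045
```

View pics/t15c.png

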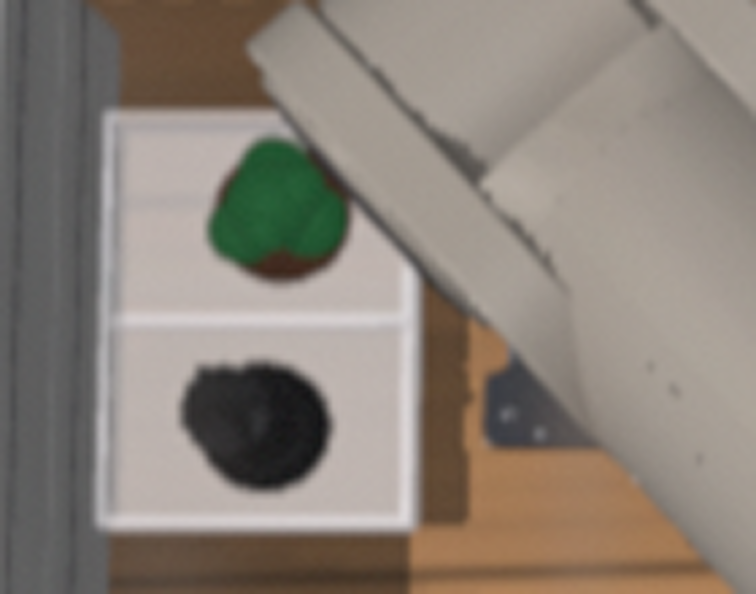

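View pics/scene15.png

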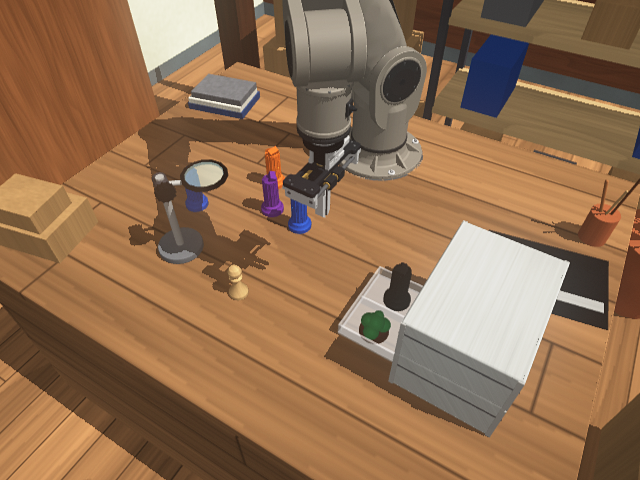

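View pics/wrist15.png

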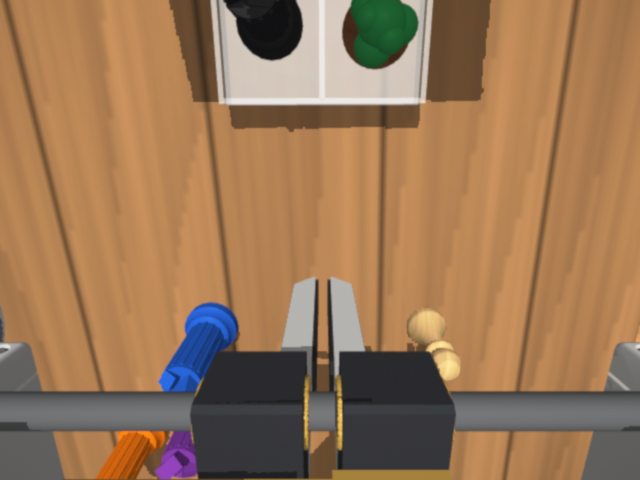

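```bash
python3 - <<'E'
from h import *
for a,b in ((104,112),(98,522)): 
    r=onz(T,180+a/5.4,180+b/5.4,.035); print("rim",r, "case y there",.3687-.0284*(r[0]-.66))
E
```

```text
rim [0.65632448 0.36802741 0.035     ] case y there 0.36880438468286825
rim [0.45881663 0.37207593 0.035     ] case y there 0.37441360767570864
```

```bash
python3 - <<'E'
from bench import *
print(finish_job()); print(observe()["clock"])
E
```

```text
the job is handed in; nothing more can be done
None
the job is handed in; nothing more can be done
```

The job is done and handed in at about 39 s of the 69 s allowed; no verdict was reported.

- **Column:** I gripped it with a 25 N setting, fingers leaning about 48° and coming in from the magnifier's side, with no sign of touching the lens. I drew it out upright and set it down standing in the empty compartment. The highest force reading I took during set-down was about 8.5 N (about 11 N allowing for its weight). I then let go.
- **Tray:** I slid it with two fingers at about 16 mm/s, slowing to about 4 mm/s at the end. It stopped against the cases, with the reading rising to 15 N. A central nudge at 12 N did not move it further; sliding freely it took about 6 N.

**Last checks:**
- The final pictures show the column and shrub standing in their compartments. The magnifier, pawn and coloured look-alikes look unmoved.
- The arm was clear of everything, with contact force near zero.
- **Disagreement:** the top picture put the tray rim 0.8 mm and 2.3 mm short of the case face at its two ends. That is within one pixel (about 2.5 mm), and I trusted the force stop.
- **Earlier stop:** my first approach ran into joint limits before reaching anything, so I used another side.

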